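Put the two spatulas back in their own slots

TASK

The narrow spatula has been pushed into the wide spatula's holder, and the wide spatula was left lying on the bench. Put each spatula, blade first, into its own holder (the wide blade in the wide slot, the narrow blade in the narrow slot), pushed fully home until the handle meets the block, and let go. Do not knock over or push aside the two vials and the weight standing among them.

Things in the scene. Friction and masses are not known exactly. Their poses are not given: they have to be found in the camera images.
- narrow_spatula: narrow spatula, it starts in the wrong holder, the wide one; black handle 85 x 18 x 16 mm (x, y, z), flat steel blade 22 mm wide, 3 mm thick, 70 mm long (x = 42.5 to 112.5), half-round nose. Origin: middle of the handle's underside; +x to the blade tip, z up. The blade's lower face is flush with the handle's underside. About 80 g, balance near the shoulder.
- wide_spatula: wide spatula, it starts lying flat on the table; black handle 85 x 18 x 16 mm (x, y, z), flat steel blade 40 mm wide, 3 mm thick, 70 mm long (x = 42.5 to 112.5), half-round nose. Origin: middle of the handle's underside; +x to the blade tip, z up. The blade's lower face is flush with the handle's underside. About 80 g, balance near the shoulder.
- narrow_holder: fixed white block for the narrow spatula, 80 x 58 x 56 mm (x, y, z); front face at x = -40 mm has a level slot 26 mm wide, 6.5 mm high (z = 30 to 36.5 mm), 76 mm deep, its mouth flared 3 mm up and down over the first 10 mm (black lips). Origin: centre of the underside; tools go in along +x.
- wide_holder: fixed white block for the wide spatula, 80 x 76 x 56 mm (x, y, z); front face at x = -40 mm has a level slot 44 mm wide, 6.5 mm high (z = 30 to 36.5 mm), 76 mm deep, its mouth flared 3 mm up and down over the first 10 mm (black lips). Origin: centre of the underside; tools go in along +x.
- narrow_spatula_shoulder (a point): front end of the narrow spatula's handle, on its underside, where the blade comes out; axes as the spatula
- wide_spatula_shoulder (a point): the same point of the wide spatula
- narrow_holder_mouth (a point): middle of the slot's floor line at the front face of the narrow holder (30 mm above the table); axes as the holder. A fully home spatula has its shoulder here
- wide_holder_mouth (a point): the same point of the wide holder
- vial_between: loose capped vial, 25 mm across, 50 mm high, standing between the two holders; origin: centre of its foot
- vial_beside: loose capped vial, 25 mm across, 50 mm high, standing close beside the wide spatula's blade; origin: centre of its foot
- weight_beside: loose steel knobbed weight, 27 mm across, 40 mm high, standing about 58 mm to the side (-y) of the wide spatula's handle axis; origin: centre of its foot. Open the gripper only part way beside it

How it is judged:
By the outcome, as a careful person would: the job done as asked, in the order asked, and still so for the second after the job is handed in, with the robot touching nothing.
It also fails if it takes over 72 s, if anything falls off the work surface, if the arm or the gripper's body presses on something with over 40 N, if the wrist force passes 120 N, or if a joint passes its speed limit or range.

ROBOT

A 6-joint arm with a two-finger parallel gripper is mounted at the origin on a cart in front of the work surface, level with it; the furniture and walls round the work are solid. World frame = base frame: x ahead of the robot, y to its left, z up, the work surface at z = 0. Lengths are in m, angles in rad, forces in N, time in s.
With the tool pointing down it reaches from about 0.275 to 0.75 m from the base axis. Payload 10.2 kg.
Tool frame: the origin (TCP) lies midway between the tips of the shut fingers; the grasp point (between the pads) lies robot.hold_point_z behind it (robot.hold_point_z is the distance from the TCP to the grasp point, in m); z points along the fingers, y is the direction in which the jaws open and shut (so a half turn about z gives the same grasp; the last joint's range is limited). The gripper opens to 85 mm and grips with 20 to 120 N. Pads are 22 mm wide; open, the fingers measure 114 mm over their backs; the gripper's body (76 mm by 85 mm) begins 54 mm behind the grasp point. The pads swing forward as they close: fully open they stand 13 mm farther back than shut.
Start: joints at [1.087, 0.313, 1.498, -0, 1.331, -0.223], TCP at [0.135, 0.507, 0.198] pointing down, gripper open.
Joint ranges: [-2.94, 2.94], [-0.97, 2.17], [0.19, 2.56], [-1.23, 4.37], [0.02, 3.11], [-2.88, 2.88]. Speed limits (rad/s): [2.39, 2.39, 3.01, 3.14, 3.14, 3.14].

INTERFACE

Orientations are given as a rotation vector (axis times angle).
In Python, from plant import robot gives the robot as it stands. The module is installed in compiled form; this text tells all that it offers.
- The arm moves only by the tool step_arm, never from a script. Its argument "motion" is a list that holds one entry, the list of rows, each a list of 7 numbers: the shift along the tool's x, y, z in m, then the turn, a rotation vector about the tool's x, y, z in degrees, then the gripper command: -1 is fully open, 1 is shut, values between are in proportion. In form: [[[tx, ty, tz, wx, wy, wz, claw], ...]]. A call has 1 to 5 rows; each row shifts and turns the commanded pose from where the row before left it, along the tool's axes as they then stand; what a row does not reach is not made up. A row lasts 1/12 s, in which the tool goes at most 41.7 mm and 7.16 degrees, less where a joint would pass 70% of its speed; a pose out of reach is approached as far as the arm can. A call is refused whole if a number of a shift passes 0.0417 or a number of a turn 7.16, either way. A call with a gripper value outside its range is refused whole. The fingers move at their own pace and stop on an object; the grip force is fixed at half the most. Time passes only in rows, so rows that do not move let the fingers close. It gives the time, the measured TCP pose, the force and the opening at its end, in the units of the state.
- robot.state(): the state, without advancing time (a new reading comes with each control period).
- robot.grab_frame(name): name is "side" or "top" or "wrist"; returns (picture, depth): 384x512x3 uint8, red, green, blue; 384x512 float32, m along the optical axis (not along the pixel's ray), 0 where there is no reading.
- robot.get_calibration(name): a dict with "intrinsics" (3x3 intrinsics, pixels), "k1" (the pictures are not rectified: a ray, as slopes to the right and down, at radius r is drawn at 1 + k1 r^2 times it, then the intrinsics apply), "position" and "attitude" of the camera in the world. Camera axes: x right, y down, z forward; pixel columns grow to the right and rows downward; lengths in m; the calibration is good to about 2 mm. A picture is of the moment at which its call begins: read the wrist's pose just before it. get_calibration takes no time and is no camera call; for the wrist camera it gives the pose at the moment of the call.
- robot.finish_job(): hands the job in, once; it reports no verdict.
The state is a dict: "time_s": time; "q": joint angles; "joint_vel": joint speeds; "tau": joint torques, N m; "ee_pos": TCP position; "ee_rot": TCP orientation; "force": force on the tool from outside, world axes, zero at the start; "wrist_torque": the same for the moment, N m; "finger_gap": opening from 0.0 (shut) to 1.0 (fully open).
Only numpy, scipy, OpenCV 4.12 (cv2) and the standard library are available. Lean on these libraries where they do the work, as an engineer would, in place of code of your own. Each camera call takes 0.05 s, during which the arm holds its last target.

## Working session

There is one attempt and no reset: what is moved stays moved. The work goes in short steps, Python scripts to look and compute and a tool call to move; the robot and the scene stay as the last step left them, time stands still between calls to the robot, and variables do not carry over. Pictures are saved under pics/ and viewed, and the job is handed in when it is done.

Besides the shell and the picture viewer there is one more tool, called after "Call:" by a JSON object that holds its "fn" and its "kwargs", one argument or row to a line. step_arm: Moves the arm, as the interface text tells. Its arguments: {"type":"object","properties":{"motion":{"type":"array","items":{"type":"array","items":{"type":"array","items":{"type":"number"}}}}},"required":["motion"]}

```bash
mkdir -p pics; python3 - <<'E'
from plant import robot
import cv2,numpy as np
s=robot.state()
for k,v in s.items(): print(k,v)
print(robot.hold_point_z)
for n in ("side","top","wrist"):
    c=robot.get_calibration(n); print(n,c)
    p,d=robot.grab_frame(n); np.savez(f"pics/{n}0.npz",p=p,d=d,**{k:np.array(v) for k,v in c.items()})
    cv2.imwrite(f"pics/{n}0.png",cv2.cvtColor(p,cv2.COLOR_RGB2BGR))
E
```

```text
time_s 0.0
q [ 1.08657987e+00  3.13492335e-01  1.49846626e+00  3.65079272e-05
  1.33101109e+00 -2.23423967e-01]
joint_vel [-0.00026865 -0.00034796  0.00117012 -0.00151345 -0.00033802 -0.00114242]
tau [-9.90328408e-04 -4.12255776e+01 -2.59745604e+01 -1.76471463e-04
  4.08415348e-03 -1.99925188e-05]
ee_pos [0.13523408 0.50696065 0.19730247]
ee_rot [-4.08439070e-01 -3.11441348e+00  2.00941395e-03]
force [ 0.73056531 -0.06536497 -0.32619835]
wrist_torque [-0.05188494 -0.04437454  0.01493451]
finger_gap 0.9994119938447947
0.0187
side {'intrinsics': array([[479.22936298,   0.        , 253.07269479],
       [  0.        , 479.22936298, 189.89209548],
       [  0.        ,   0.        ,   1.        ]]), 'k1': 0.006253736215889622, 'position': array([0.27181337, 0.91127573, 0.48743222]), 'attitude': array([-0.38036903,  2.48309828, -1.65205558])}
top {'intrinsics': array([[436.43247942,   0.        , 258.77599798],
       [  0.        , 436.43247942, 190.08381067],
       [  0.        ,   0.        ,   1.        ]]), 'k1': -0.11134199991302764, 'position': array([ 0.41379189, -0.06242212,  1.31050218]), 'attitude': array([-2.18838629,  2.13718025, -0.09420186])}
wrist {'intrinsics': array([[336.8665803 ,   0.        , 255.32028059],
       [  0.        , 336.8665803 , 191.28025048],
       [  0.        ,   0.        ,   1.        ]]), 'k1': -0.08819051360179446, 'position': array([0.06389214, 0.52558434, 0.37342398]), 'attitude': array([2.29455163, 1.76215422, 0.26378878])}
```

View pics/top0.png

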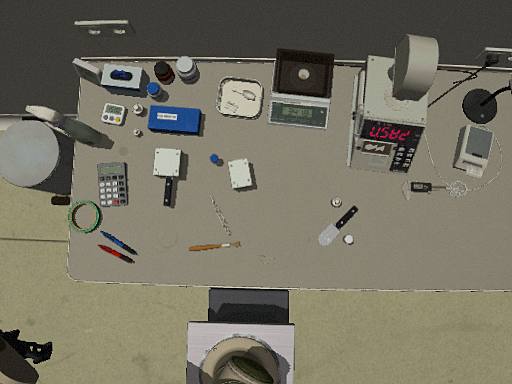

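View pics/side0.png

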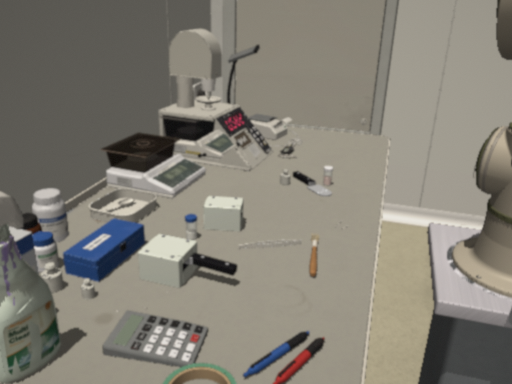

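View pics/wrist0.png

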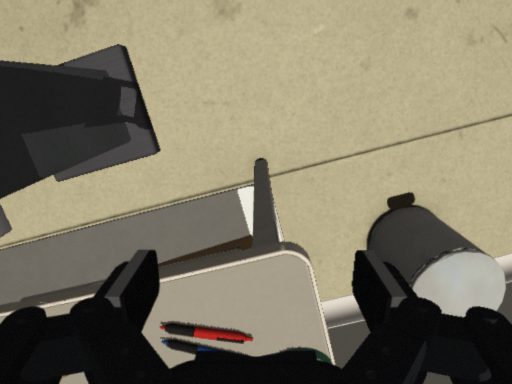

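The top view shows the narrow spatula's handle at (168,192), sticking out of the wide holder at (168,163). The narrow holder is at (241,174) with the vial between them at (214,158). The wide spatula lies at (338,226), with a vial at (348,240) and the weight at (336,202). Next I'll write helpers and get rough positions.

```bash
cat > h.py <<'E'
import numpy as np,cv2
from scipy.spatial.transform import Rotation as R
def snap(n,tag):
    from plant import robot
    c=robot.get_calibration(n); p,d=robot.grab_frame(n)
    np.savez(f"pics/{tag}.npz",p=p,d=d,**{k:np.array(v) for k,v in c.items()})
    cv2.imwrite(f"pics/{tag}.png",cv2.cvtColor(p,cv2.COLOR_RGB2BGR))
    return load(tag)
def load(tag):
    z=np.load(f"pics/{tag}.npz"); return {k:z[k] for k in z.files}
def rays(f,uv):
    uv=np.asarray(uv,float).reshape(-1,1,2); k=float(f["k1"])
    n=cv2.undistortPoints(uv,f["intrinsics"],np.array([k,0,0,0,0.])).reshape(-1,2)
    r=np.c_[n,np.ones(len(n))]
    return r@R.from_rotvec(f["attitude"]).as_matrix().T
def plane(f,uv,z):
    r=rays(f,uv); t=(z-f["position"][2])/r[:,2]
    return f["position"]+r*t[:,None]
def cloud(f):
    h,w=f["d"].shape; v,u=np.mgrid[:h,:w]
    r=rays(f,np.c_[u.ravel(),v.ravel()])
    return (f["position"]+r*f["d"].ravel()[:,None]).reshape(h,w,3)
def proj(f,P):
    A=R.from_rotvec(f["attitude"]).as_matrix()
    q=(np.asarray(P,float).reshape(-1,3)-f["position"])@A
    n=q[:,:2]/q[:,2:]; r2=(n**2).sum(1,keepdims=True)
    n=n*(1+float(f["k1"])*r2)
    return n@f["intrinsics"][:2,:2].T+f["intrinsics"][:2,2]
def st():
    from plant import robot
    s=robot.state(); M=R.from_rotvec(s["ee_rot"]).as_matrix()
    print("t",round(s["time_s"],2),"pos",np.round(s["ee_pos"],4),"xyaw",round(np.degrees(np.arctan2(M[1,0],M[0,0])),2),
     "zaxis",np.round(M[:,2],4),"F",np.round(s["force"],2),"gap",round(s["finger_gap"],3),"q",np.round(np.degrees(s["q"]),0))
    return s,M
def go(tgt,yaw):
    s,M=st(); d=M.T@(np.array(tgt)-s["ee_pos"])
    y=np.degrees(np.arctan2(M[1,0],M[0,0])); dy=(y-yaw+180)%360-180
    print("tool shift mm",np.round(d*1000,1),"turn about tool z deg (short way)",round(dy,2))
E
python3 - <<'E'
from h import *
f=load("top0"); C=cloud(f)
for n,(u,v) in dict(wh=(168,160),nh=(241,174),vb=(214,158),sp_handle_end=(168,204),ws=(345,220),tip=(323,241),vial=(348,240),wt=(336,202),brush=(215,246),chain=(221,216)).items():
    print(n,np.round(C[v,u],3))
f=load("side0"); C=cloud(f)
for n,(u,v) in dict(wh=(172,245),nh=(225,202),handle=(215,264),vb=(191,217),brush=(314,262),ws=(305,180)).items():
    print(n,np.round(C[v,u],3))
E
cd pics; python3 -c "
import cv2
a=cv2.imread('top0.png');cv2.imwrite('topc.png',cv2.resize(a[130:270,90:370],None,fx=2.8,fy=2.8,interpolation=cv2.INTER_CUBIC))"
```

```text
wh [0.624 0.226 0.053]
nh [0.586 0.009 0.056]
vb [0.633 0.091 0.049]
sp_handle_end [0.495 0.223 0.039]
ws [ 0.462 -0.301  0.014]
tip [ 0.398 -0.238  0.001]
vial [ 0.403 -0.305  0.043]
wt [ 0.513 -0.27   0.034]
brush [0.376 0.083 0.009]
chain [0.465 0.069 0.001]
wh [0.614 0.224 0.056]
nh [0.585 0.018 0.057]
handle [0.528 0.234 0.039]
vb [0.631 0.098 0.051]
brush [0.369 0.13  0.014]
ws [ 0.464 -0.287  0.011]
```

View pics/topc.png

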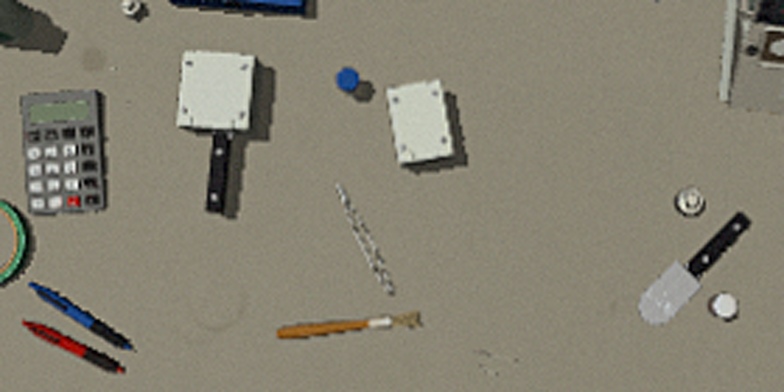

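```bash
python3 - <<'E'
from h import *
f=load("wrist0"); s,M=st()
A=R.from_rotvec(f["attitude"]).as_matrix()
print(np.round(M.T@A,3), M.T@(f["position"]-s["ee_pos"]))
go([0.47,0.15,0.25],180); go([0.52,0.16,0.25],0)
E
```

```text
t 0.15 pos [0.1353 0.507  0.1975] xyaw 165.05 zaxis [-5.e-04 -8.e-04 -1.e+00] F [ 0.57 -0.23  0.58] gap 1.002 q [ 62.  18.  86.   0.  76. -13.]
[[-0.    -0.956 -0.294]
 [ 1.    -0.     0.   ]
 [-0.    -0.294  0.956]] [ 0.07379331 -0.00065362 -0.17592441]
t 0.15 pos [0.1353 0.507  0.1975] xyaw 165.05 zaxis [-5.e-04 -8.e-04 -1.e+00] F [ 0.57 -0.23  0.58] gap 1.002 q [ 62.  18.  86.   0.  76. -13.]
tool shift mm [-415.5 -258.7  -52.4] turn about tool z deg (short way) -14.95
t 0.15 pos [0.1353 0.507  0.1975] xyaw 165.05 zaxis [-5.e-04 -8.e-04 -1.e+00] F [ 0.57 -0.23  0.58] gap 1.002 q [ 62.  18.  86.   0.  76. -13.]
tool shift mm [-461.2 -236.1  -52.4] turn about tool z deg (short way) 165.05
```

Call:
{"fn": "step_arm", "kwargs": {
  "motion": [
    [[0, 0, -0.025, 0, 0, -5, -1], [0, 0, -0.025, 0, 0, -5, -1], [0, 0, 0, 0, 0, -5, -1], [-0.025, -0.027, 0, 0, 0, 0, -1], [-0.026, -0.027, 0, 0, 0, 0, -1]]
  ]
}}

```text
time_s: 0.57
ee_pos: [0.1861, 0.453, 0.2477]
ee_rot: [0.007, -3.141, 0.0]
force: [1.6, -0.4, 0.2]
finger_gap: 0.998
```

Call:
{"fn": "step_arm", "kwargs": {
  "motion": [
    [[-0.026, -0.027, 0, 0, 0, 0, -1], [-0.026, -0.027, 0, 0, 0, 0, -1], [-0.026, -0.027, 0, 0, 0, 0, -1], [-0.026, -0.027, 0, 0, 0, 0, -1], [-0.026, -0.027, 0, 0, 0, 0, -1]]
  ]
}}

```text
time_s: 0.98
ee_pos: [0.3174, 0.3169, 0.2478]
ee_rot: [0.002, -3.142, 0.0]
force: [0.8, 1.2, 0.1]
finger_gap: 1.002
```

Call:
{"fn": "step_arm", "kwargs": {
  "motion": [
    [[-0.026, -0.027, 0, 0, 0, 0, -1], [-0.026, -0.027, 0, 0, 0, 0, -1], [-0.026, -0.027, 0, 0, 0, 0, -1], [-0.026, -0.027, 0, 0, 0, 0, -1], [-0.026, -0.027, 0, 0, 0, 0, -1]]
  ]
}}

```text
time_s: 1.4
ee_pos: [0.4476, 0.1819, 0.2478]
ee_rot: [0.001, -3.141, -0.0]
force: [0.1, 1.3, 0.2]
finger_gap: 1.002
```

Call:
{"fn": "step_arm", "kwargs": {
  "motion": [
    [[-0.02, -0.005, 0, 0, 0, 0, -1], [0, 0, 0, 0, 0, 0, -1]]
  ]
}}

```text
time_s: 1.57
ee_pos: [0.4693, 0.1764, 0.2471]
ee_rot: [-0.005, -3.141, 0.001]
force: [-0.7, 0.8, -0.7]
finger_gap: 1.003
```

```bash
python3 - <<'E'
from h import *
go([0.47,0.15,0.25],180)
snap("wrist","w1")
E
```

```text
t 1.57 pos [0.4693 0.1764 0.2471] xyaw 179.83 zaxis [-6.e-04 -5.e-04 -1.e+00] F [-0.74  0.75 -0.69] gap 1.003 q [  7.  13.  85.  -0.  82. -83.]
tool shift mm [ -0.8 -26.4  -2.9] turn about tool z deg (short way) -0.17
```

View pics/w1.png

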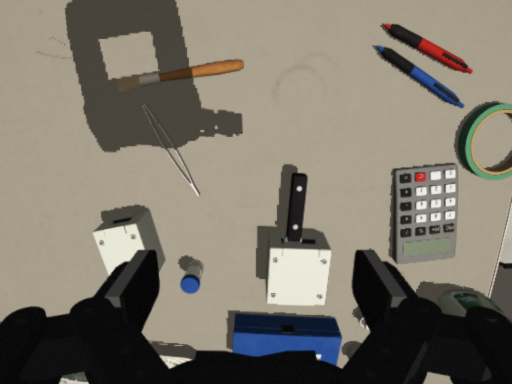

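The wrist view shows both holders, at (125,245) and (297,268). The narrow spatula's handle runs from (298,178) to (294,238), yawed slightly. The vial is at (191,282). I'll zoom in for corners.

```bash
python3 -c "
import cv2
a=cv2.imread('pics/w1.png');cv2.imwrite('pics/w1c.png',cv2.resize(a[165:315,80:180],None,fx=4,fy=4,interpolation=cv2.INTER_CUBIC));cv2.imwrite('pics/w1d.png',cv2.resize(a[165:315,250:350],None,fx=4,fy=4,interpolation=cv2.INTER_CUBIC))"
```

```text
(no output)
```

View pics/w1c.png

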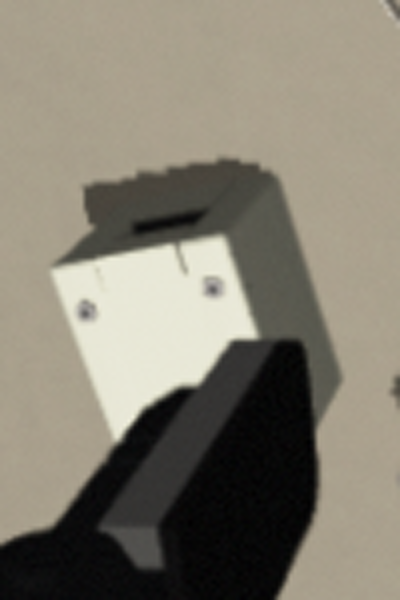

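View pics/w1d.png

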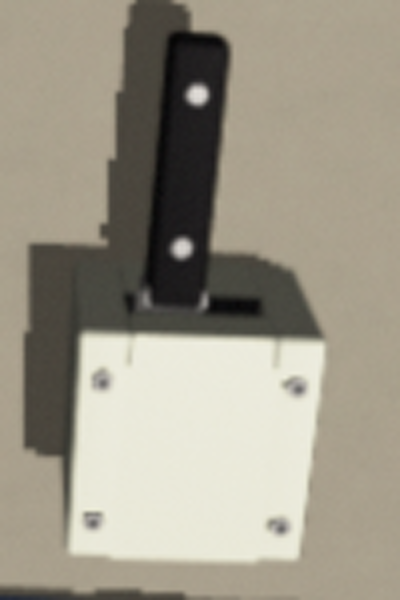

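```bash
cat >> h.py <<'E'
def rect(P):
    (c,wh,a)=cv2.minAreaRect((P[:,:2]*1000).astype(np.float32)); return np.round(c,1),np.round(wh,1),round(a,2)
def mask_cnt(m):
    cs,_=cv2.findContours(m.astype(np.uint8),cv2.RETR_EXTERNAL,cv2.CHAIN_APPROX_NONE)
    return max(cs,key=cv2.contourArea).reshape(-1,2)
E
python3 - <<'E'
from h import *
f=load("w1"); g=cv2.cvtColor(f["p"],cv2.COLOR_RGB2GRAY); 
def roi(m,x0,x1,y0,y1):
    o=np.zeros_like(m); o[y0:y1,x0:x1]=m[y0:y1,x0:x1]; return o
m=roi(g>190,260,340,240,312); c=mask_cnt(m); P=plane(f,c,0.056); print("wide top",rect(P))
m=roi(g>190,85,150,215,285); c=mask_cnt(m); P=plane(f,c,0.056); print("narrow top",rect(P))
# front corners by approx
ap=cv2.approxPolyDP(c.reshape(-1,1,2),3,True).reshape(-1,2); print(ap.tolist()); print(np.round(plane(f,ap,0.056)[:,:2]*1000,1).tolist())
m=roi(g<55,280,312,168,242); c=mask_cnt(m); 
for z in (0.046,0.04): print("handle",rect(plane(f,c,z)))
b=cv2.boxPoints(cv2.minAreaRect(c.astype(np.float32))); print(b.tolist())
C=cloud(f)
for u,v in ((298,182),(297,195),(295,215),(294,232),(297,270),(120,250)): print((u,v),np.round(C[v,u]*1000,1))
E
```

```text
wide top (array([621.3, 228.3]), array([74.3, 80.3]), 87.46)
narrow top (array([582.4,  10.4]), array([59.6, 56.5]), 11.33)
[[135, 225], [93, 232], [108, 274], [143, 248]]
[[549.6, 31.9], [559.1, -21.6], [616.9, -11.3], [579.9, 38.3]]
handle (array([532. , 223.9]), array([20.2, 87.2]), 85.98)
handle (array([534.1, 224.7]), array([20.5, 88.6]), 85.98)
[[284.3465576171875, 240.42507934570312], [291.34283447265625, 171.62808227539062], [307.7662353515625, 173.29824829101562], [300.76995849609375, 242.09524536132812]]
(298, 182) [501.6 225.8  40.1]
(297, 195) [516.9 224.8  42.8]
(295, 215) [542.6 223.4  41.8]
(294, 232) [564.  222.6  44.2]
(297, 270) [609.5 226.4  57. ]
(120, 250) [582.9   9.1  56. ]
```

```bash
python3 - <<'E'
from h import *
f=load("w1"); g=cv2.cvtColor(f["p"],cv2.COLOR_RGB2GRAY); C=cloud(f)*1000
m=np.zeros_like(g); m[168:242,280:312]=(g<55)[168:242,280:312]; m=cv2.erode(m,np.ones((5,5)))>0
P=C[m]; A=np.c_[P[:,0]-532,P[:,1]-224,np.ones(len(P))]
k,*_=np.linalg.lstsq(A,P[:,2],rcond=None); r=P[:,2]-A@k; print(len(P),k,r.std(), np.degrees(np.arctan(k[0])))
hx,hy=532+18*np.cos(np.radians(4)),224-18*np.sin(np.radians(4)); print(hx,hy)
go([hx/1000,hy/1000,0.075],177)
E
```

```text
504 [-0.39493307 -3.43290053 41.16039831] 19.47702438042988 -21.55070283788248
549.9561529046769 222.74438347260573
t 1.62 pos [0.4676 0.1776 0.2472] xyaw 179.92 zaxis [-1.3e-03 -1.0e-04 -1.0e+00] F [-0.8  -0.02  0.08] gap 0.999 q [  7.  13.  85.   0.  82. -83.]
tool shift mm [-82.5  45.3 172. ] turn about tool z deg (short way) 2.92
```

Call:
{"fn": "step_arm", "kwargs": {
  "motion": [
    [[-0.02, 0.0115, 0.025, 0, 0, 3, 0], [-0.021, 0.0115, 0.025, 0, 0, 0, 0], [-0.021, 0.011, 0.025, 0, 0, 0, 0], [-0.021, 0.011, 0.025, 0, 0, 0, 0], [0, 0, 0.02, 0, 0, 0, 0]]
  ]
}}

```text
time_s: 2.03
ee_pos: [0.5522, 0.2221, 0.1253]
ee_rot: [-0.078, -3.139, -0.0]
force: [-0.3, 0.1, -0.6]
finger_gap: 0.5
```

Call:
{"fn": "step_arm", "kwargs": {
  "motion": [
    [[0, 0, 0, 0, 0, 0, 0], [0, 0, 0, 0, 0, 0, 0]]
  ]
}}

```text
time_s: 2.2
ee_pos: [0.5502, 0.2209, 0.1278]
ee_rot: [-0.079, -3.139, 0.001]
force: [0.0, 0.6, 0.1]
finger_gap: 0.5
```

```bash
python3 - <<'E'
from h import *
go([.550,.2227,.0175],177)
snap("wrist","w2")
E
```

```text
t 2.2 pos [0.5502 0.2209 0.1278] xyaw 177.12 zaxis [-1.9e-03 -3.0e-04 -1.0e+00] F [0.   0.58 0.05] gap 0.5 q [ 11.  30.  79.   0.  71. -77.]
tool shift mm [1.000e-01 1.800e+00 1.103e+02] turn about tool z deg (short way) 0.12
```

View pics/w2.png

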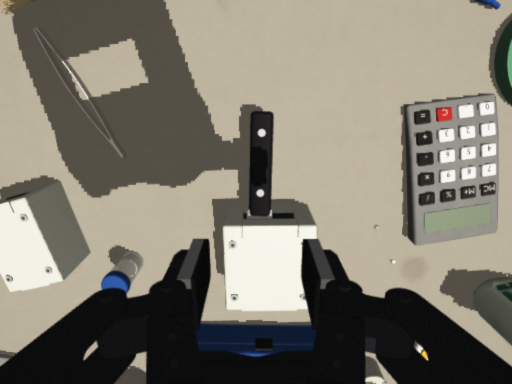

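The handle is at (261,160), and the wide holder's top is fully visible from (225,228) to (316,308). I'll refine the measurements from this view.

```bash
cat >> h.py <<'E'
def roi(m,x0,x1,y0,y1):
    o=np.zeros(m.shape,np.uint8); o[y0:y1,x0:x1]=m[y0:y1,x0:x1]; return o
def linefit(P):
    vx,vy,x,y=cv2.fitLine(P[:,:2].astype(np.float32)*1000,cv2.DIST_HUBER,0,.01,.01).ravel(); return np.array([x,y]),np.array([vx,vy])
def zfit(f,m,c,yaw):
    C=cloud(f)*1000; P=C[cv2.erode(m.astype(np.uint8),np.ones((5,5)))>0]
    P=P[abs(P[:,2]-np.median(P[:,2]))<8]; a=np.radians(yaw)
    s=(P[:,0]-c[0])*np.cos(a)+(P[:,1]-c[1])*np.sin(a)
    k=np.polyfit(s,P[:,2],1); print("zfit: slope deg",round(np.degrees(np.arctan(k[0])),2),"z at c",round(k[1],2),"std",round((P[:,2]-np.polyval(k,s)).std(),2),"n",len(s))
E
python3 - <<'E'
from h import *
f=load("w2"); g=cv2.cvtColor(f["p"],cv2.COLOR_RGB2GRAY)
m=roi(g>190,222,320,222,312); c=mask_cnt(m); P=plane(f,c,.056); print("wide",rect(P)); 
# front edge: columns 235..305 topmost
e=np.array([[u,c[c[:,0]==u][:,1].min()-.5] for u in range(232,310) ]); print("front", *linefit(plane(f,e,.056)))
L=np.array([[c[(c[:,1]==v)][:,0].min()-.5,v] for v in range(234,240)]+[[c[(c[:,1]==v)][:,0].min()-.5,v] for v in range(234,300,2)]);print("left",*linefit(plane(f,L,.056)))
m=roi(g<60,246,276,106,216); c=mask_cnt(m); r=rect(plane(f,c,.045)); print("handle",r)
zfit(f,m,r[0],-4)
e0=[c[c[:,1]==v] for v in range(120,205,2)]; mid=np.array([[ (q[:,0].min()+q[:,0].max())/2,q[0,1]] for q in e0]); print("axis",*linefit(plane(f,mid,.044)))
mt=roi(g>190,222,320,222,312); zfit(f,mt,(621,228),-2.5)
E
```

```text
wide (array([622. , 227.9]), array([74.9, 80.6]), 87.04)
front [581.6829  237.49629] [0.0514487  0.99867564]
left [614.47235 191.06866] [ 0.9986059  -0.05278434]
handle (array([534.5, 224.3]), array([18. , 83.7]), 86.37)
zfit: slope deg 3.66 z at c 42.47 std 0.69 n 1454
axis [532.5014  224.72804] [ 0.99763066 -0.06879772]
zfit: slope deg -0.06 z at c 56.09 std 0.62 n 5761
```

Call:
{"fn": "step_arm", "kwargs": {
  "motion": [
    [[-0.001, 0.001, 0.028, 0, 0, 0, 0], [-0.001, 0.001, 0.028, 0, 0, 0, 0], [0, 0, 0.028, 0, 0, 0, 0], [0, 0, 0.0265, 0, 0, 0, 0], [0, 0, 0, 0, -3.6, 0, 0]]
  ]
}}

```text
time_s: 2.67
ee_pos: [0.5526, 0.2215, 0.0144]
ee_rot: [0.081, 3.082, -0.004]
force: [0.6, 0.2, -0.3]
finger_gap: 0.5
```

Call:
{"fn": "step_arm", "kwargs": {
  "motion": [
    [[0, 0, 0, 0, 0, 0, 0], [0, 0, 0, 0, 0, 0, 0]]
  ]
}}

```text
time_s: 2.83
ee_pos: [0.554, 0.2227, 0.0198]
ee_rot: [0.078, 3.076, -0.001]
force: [0.2, -0.1, 0.6]
finger_gap: 0.503
```

```bash
python3 - <<'E'
from h import *
go([.5517,.2231,.017],177)
snap("wrist","w3")
E
```

```text
t 2.83 pos [0.554  0.2227 0.0198] xyaw 177.09 zaxis [ 0.0647 -0.0025 -0.9979] F [ 0.17 -0.14  0.62] gap 0.503 q [ 11.  36.  87.  -1.  53. -75.]
tool shift mm [2.5 0.3 2.7] turn about tool z deg (short way) 0.09
```

View pics/w3.png

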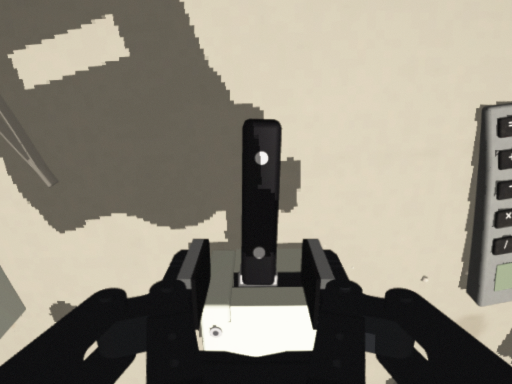

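Call:
{"fn": "step_arm", "kwargs": {
  "motion": [
    [[0, 0, 0, 0, 0, 0, 1], [0, 0, 0, 0, 0, 0, 1], [0, 0, 0, 0, 0, 0, 1], [0, 0, 0, 0, 0, 0, 1], [0, 0, 0, 0, 0, 0, 1]]
  ]
}}

```text
time_s: 3.3
ee_pos: [0.5536, 0.2222, 0.0175]
ee_rot: [0.079, 3.078, -0.002]
force: [0.3, 0.2, -0.3]
finger_gap: -0.001
```

Call:
{"fn": "step_arm", "kwargs": {
  "motion": [
    [[0, 0, 0, 0, 0, 0, 1], [0, 0, 0, 0, 0, 0, 1]]
  ]
}}

```text
time_s: 3.47
ee_pos: [0.5534, 0.2222, 0.0174]
ee_rot: [0.079, 3.078, -0.003]
force: [-0.5, 0.4, 0.0]
finger_gap: -0.002
```

Call:
{"fn": "step_arm", "kwargs": {
  "motion": [
    [[0, 0, -0.001, 0, 0.9, 0, 1], [0, 0, -0.001, 0, 0.9, 0, 1], [0, 0, -0.001, 0, 0.9, 0, 1], [0, 0, -0.001, 0, 0.9, 0, 1], [0, 0, 0, 0, 0, 0, 1]]
  ]
}}

```text
time_s: 3.88
ee_pos: [0.5539, 0.2221, 0.0216]
ee_rot: [-0.081, -3.14, -0.0]
force: [0.2, -0.2, -0.1]
finger_gap: 0.005
```

```bash
python3 - <<'E'
from h import *
st()
snap("wrist","w4")
E
```

```text
t 3.88 pos [0.5539 0.2221 0.0216] xyaw 177.04 zaxis [-5.e-04  2.e-04 -1.e+00] F [ 0.19 -0.19 -0.07] gap 0.005 q [ 11.  37.  84.   0.  59. -76.]
```

View pics/w4.png

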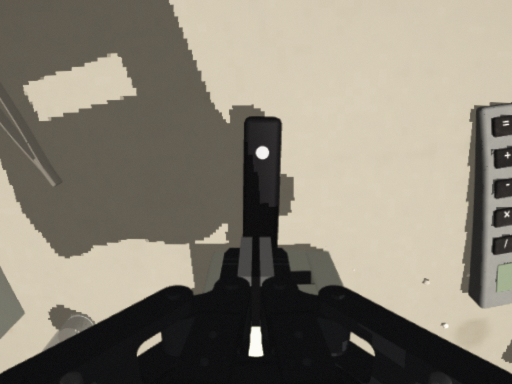

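The fingers shut fully (gap 0), so they didn't grip the handle. I'll check with the side view and depth.

```bash
python3 - <<'E'
from h import *
f=load("w4"); C=cloud(f)*1000
for u,v in ((262,130),(262,180),(262,230),(250,245),(256,250),(248,265),(265,265),(256,300),(256,340),(215,290)): print((u,v),np.round(C[v,u],1), f["p"][v,u])
from plant import robot
s=robot.state(); print("tcp px",proj(f,s["ee_pos"]), proj(f,s["ee_pos"]+[0,0,.0187]))
f=snap("side","s4"); print(proj(f,s["ee_pos"]))
a=cv2.imread('pics/s4.png');cv2.imwrite('pics/s4c.png',cv2.resize(a[180:300,110:270],None,fx=5,fy=5,interpolation=cv2.INTER_CUBIC))
E
```

```text
(262, 130) [498.7 227.2  41.7] [42 40 40]
(262, 180) [522.6 226.1  41.4] [42 38 38]
(262, 230) [548.  224.9  42.7] [14 15 15]
(250, 245) [544.4 219.5  66.4] [75 74 72]
(256, 250) [544.2 222.1  71.7] [14 12 14]
(248, 265) [543.4 219.1  85.3] [73 71 69]
(265, 265) [544.3 225.4  84.2] [74 71 70]
(256, 300) [554.2 221.5  92.2] [22 19 20]
(256, 340) [604.9 219.   55.4] [252 251 245]
(215, 290) [542.4 208.6 102.6] [17 15 16]
tcp px [[256.77597592 224.2436646 ]] [[256.94621993 238.35304243]]
[[203.79127706 266.67881773]]
```

View pics/s4c.png

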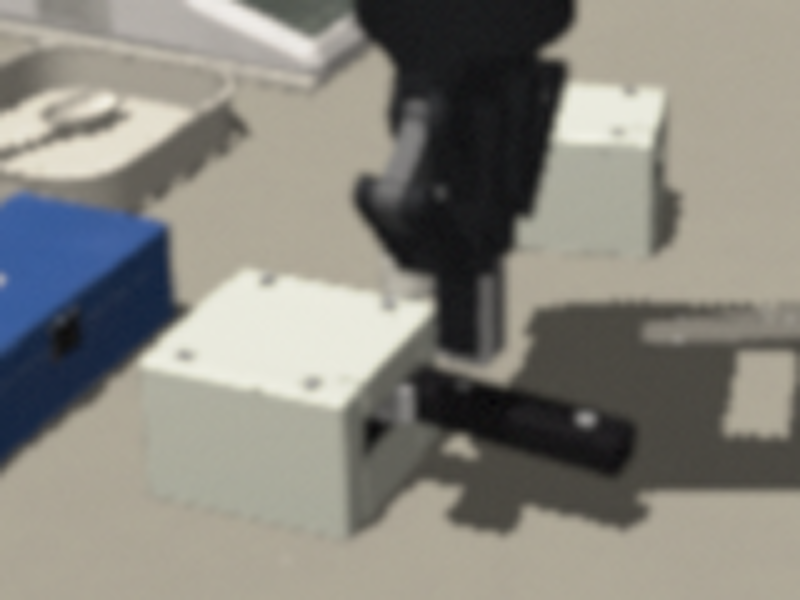

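The closed fingertips are above the handle, at about crop (470,360) in the side view. The reported TCP projects to about (469,433), lower than that. I'll measure the offset.

```bash
python3 - <<'E'
from h import *
f=load("s4")
for u,v in ((198,250.5),(204,252.5),(208,252.0)):
    r=rays(f,[(u,v)])[0]
    for y in (.222,.235):
        t=(y-f["position"][1])/r[1]; print((u,v),y,np.round(1000*(f["position"]+r*t),1))
f=load("w4")
for v in (236,239,242):
    r=rays(f,[(250,v)])[0]
    t=(.5443-f["position"][0])/r[0]; print(v,np.round(1000*(f["position"]+r*t),1))
E
python3 -c "
import cv2
a=cv2.imread('pics/w4.png');cv2.imwrite('pics/w4c.png',cv2.resize(a[200:300,200:320],None,fx=6,fy=6,interpolation=cv2.INTER_CUBIC))"
```

```text
(198, 250.5) 0.222 [564.3 222.   52.7]
(198, 250.5) 0.235 [558.8 235.   60.9]
(204, 252.5) 0.222 [552.9 222.   50.8]
(204, 252.5) 0.235 [547.6 235.   59.1]
(208, 252.0) 0.222 [545.3 222.   53.3]
(208, 252.0) 0.235 [540.2 235.   61.5]
236 [544.3 219.3  57.3]
239 [544.3 219.4  60.5]
242 [544.3 219.4  63.6]
```

View pics/w4c.png

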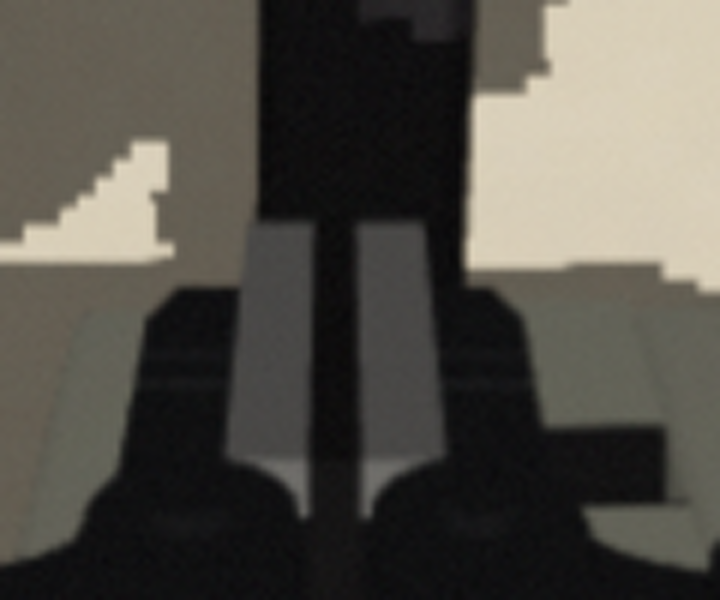

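Call:
{"fn": "step_arm", "kwargs": {
  "motion": [
    [[0, 0, 0, 0, 0, 0, 0], [0.005, 0.001, 0, 0, 0, 0, 0], [0.005, 0.001, 0, 0, 0, 0, 0], [0, 0, 0, 0, 0, 0, 0], [0, 0, 0.01, 0, 0, 0, 0]]
  ]
}}

```text
time_s: 4.4
ee_pos: [0.5442, 0.2252, 0.0128]
ee_rot: [0.08, 3.137, 0.001]
force: [0.0, -0.8, 0.5]
finger_gap: 0.499
```

Call:
{"fn": "step_arm", "kwargs": {
  "motion": [
    [[0, 0, 0.01, 0, -1.2, 0, 0], [0, 0, 0.01, 0, -1.2, 0, 0], [0, 0, 0.008, 0, -1.2, 0, 0], [0, 0, 0, 0, 0, 0, 0]]
  ]
}}

```text
time_s: 4.73
ee_pos: [0.5422, 0.2245, -0.0189]
ee_rot: [0.079, 3.081, -0.004]
force: [-1.0, 0.5, 0.4]
finger_gap: 0.503
```

```bash
python3 - <<'E'
from h import *
st()
snap("wrist","w5")
snap("side","s5")
a=cv2.imread('pics/s5.png');b=cv2.imread('pics/w5.png')
cv2.imwrite('pics/s5c.png',np.hstack([cv2.resize(a[200:300,130:230],(390,390),interpolation=cv2.INTER_CUBIC),cv2.resize(b[190:320,190:320],(390,390),interpolation=cv2.INTER_CUBIC)]))
E
```

```text
t 4.73 pos [ 0.5422  0.2245 -0.0189] xyaw 177.08 zaxis [ 0.0596 -0.004  -0.9982] F [-1.03  0.5   0.43] gap 0.503 q [ 12.  38.  90.  -1.  48. -75.]
```

View pics/s5c.png

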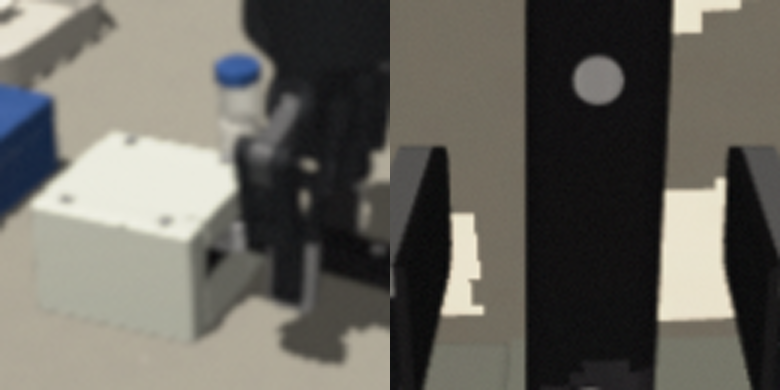

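The handle now lies between the fingers, about 1.5 mm off centre. Closing.

Call:
{"fn": "step_arm", "kwargs": {
  "motion": [
    [[0, 0, 0, 0, 0, 0, 1], [0, 0, 0, 0, 0, 0, 1], [0, 0, 0, 0, 0, 0, 1], [0, 0, 0, 0, 0, 0, 1], [0, 0, 0, 0, 0, 0, 1]]
  ]
}}

```text
time_s: 5.25
ee_pos: [0.5445, 0.2247, -0.0161]
ee_rot: [0.079, 3.077, -0.002]
force: [0.7, 0.4, 3.1]
finger_gap: 0.197
```

```bash
python3 - <<'E'
from h import *
st()
f=snap("wrist","w6")
g=cv2.cvtColor(f["p"],cv2.COLOR_RGB2GRAY)
cv2.imwrite('pics/w6c.png',f["p"][60:384,100:420,::-1])
snap("side","s6")
a=cv2.imread('pics/s6.png')
cv2.imwrite('pics/s6c.png',np.hstack([cv2.resize(a[200:300,130:230],(390,390),interpolation=cv2.INTER_CUBIC),cv2.resize(f["p"][100:320,140:360,::-1],(390,390))]))
E
```

```text
t 5.25 pos [ 0.5445  0.2247 -0.0161] xyaw 177.05 zaxis [ 0.064  -0.003  -0.9979] F [0.69 0.35 3.13] gap 0.197 q [ 11.  38.  90.  -1.  49. -75.]
```

View pics/s6c.png

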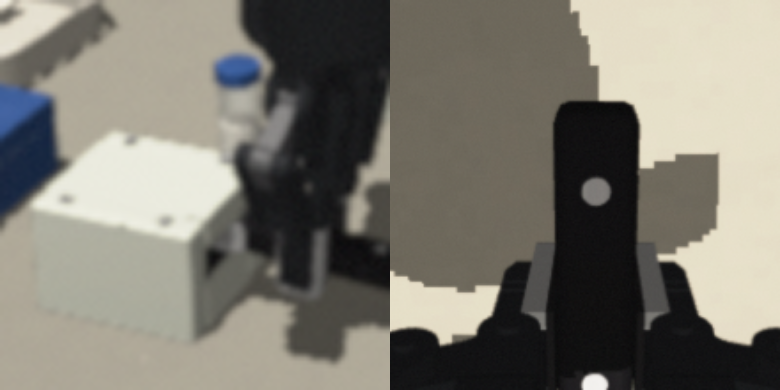

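Call:
{"fn": "step_arm", "kwargs": {
  "motion": [
    [[0.001, 0, -0.0012, 0, 0.9, 0, 1], [0.001, 0, -0.0012, 0, 0.9, 0, 1], [0.001, 0, -0.0011, 0, 0.9, 0, 1], [0.001, 0, -0.001, 0, 0.9, 0, 1], [0, 0, 0, 0, 0, 0, 1]]
  ]
}}

```text
time_s: 5.77
ee_pos: [0.5398, 0.2248, -0.0124]
ee_rot: [-0.081, -3.139, -0.0]
force: [-0.1, 0.2, -1.6]
finger_gap: 0.199
```

```bash
python3 - <<'E'
from h import *
st()
f=snap("wrist","w7"); g=cv2.cvtColor(f["p"],cv2.COLOR_RGB2GRAY)
m=roi(g<60,228,268,100,215); C=cloud(f)*1000
c=mask_cnt(m); r=rect(plane(f,c,.0475)); print(r)
zfit(f,roi(g<60,236,260,125,195),r[0],-3)
E
```

```text
t 5.77 pos [ 0.5398  0.2248 -0.0124] xyaw 177.04 zaxis [-1.6e-03  1.0e-04 -1.0e+00] F [-0.1   0.19 -1.57] gap 0.199 q [ 11.  39.  87.   0.  54. -76.]
(array([499.7, 224. ]), array([12.8, 21.3]), 87.03)
zfit: slope deg 14.96 z at c 46.92 std 1.41 n 658
```

Call:
{"fn": "step_arm", "kwargs": {
  "motion": [
    [[0.01, 0, 0, 0, 0, 0, 1], [0.015, 0, 0, 0, 0, 0, 1], [0.018, 0, 0, 0, 0, 0, 1], [0.018, 0, 0, 0, 0, 0, 1], [0.015, 0, 0, 0, 0, 0, 1]]
  ]
}}

```text
time_s: 6.23
ee_pos: [0.4624, 0.2288, -0.0125]
ee_rot: [-0.081, -3.14, 0.0]
force: [-0.4, 1.1, -0.7]
finger_gap: 0.202
```

Call:
{"fn": "step_arm", "kwargs": {
  "motion": [
    [[0.015, 0, 0, 0, 0, 0, 1], [0.005, 0, -0.02, 0, 0, 0, 1], [0, 0, -0.03, 0, 0, 0, 1], [0, 0, -0.03, 0, 0, 0, 1], [0, 0, 0, 0, 0, 0, 1]]
  ]
}}

```text
time_s: 6.65
ee_pos: [0.4464, 0.2307, 0.0727]
ee_rot: [0.08, 3.132, 0.004]
force: [0.9, 0.4, 0.9]
finger_gap: 0.196
```

```bash
python3 - <<'E'
from h import *
st()
snap("wrist","w8")
snap("side","s8")
a=cv2.imread('pics/s8.png');b=cv2.imread('pics/w8.png')
cv2.imwrite('pics/s8c.png',np.hstack([cv2.resize(a[160:310,140:290],(390,390),interpolation=cv2.INTER_CUBIC),cv2.resize(b[60:384,80:404],(390,390))]))
E
```

```text
t 6.65 pos [0.4464 0.2307 0.0727] xyaw 177.08 zaxis [ 0.0084  0.0021 -1.    ] F [0.9  0.39 0.93] gap 0.196 q [ 14.  23.  99.  -0.  57. -73.]
```

View pics/s8c.png

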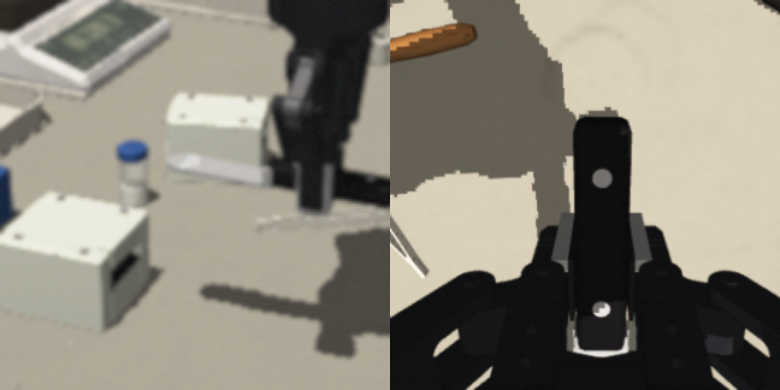

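```bash
cat >> h.py <<'E'
A_TC=np.array([[0,-.956,-.294],[1,0,0],[0,-.294,.956]]); U_,_,V_=np.linalg.svd(A_TC); A_TC=U_@V_
def tool(f):
    g=dict(f); g["position"]=np.array([.0738,-.0004,-.1759]); g["attitude"]=R.from_matrix(A_TC).as_rotvec(); return g
E
python3 - <<'E'
from h import *
from plant import robot
f=load("w8"); s=robot.state()
T=tool(f); g=cv2.cvtColor(f["p"],cv2.COLOR_RGB2GRAY); C=cloud(T)*1000
m=(g<60)
pts=[]
for v in range(166,232,2):
    row=np.where(m[v,225:290])[0]+225; pts.append([(row.min()+row.max())/2,v])
pts=np.array(pts)
P=C[165:345,250:263].reshape(-1,3); 
med=np.median(P[:,2]); P=P[abs(P[:,2]-med)<8]
k=np.polyfit(P[:,0],P[:,2],1)
for _ in range(3):
    r=P[:,2]-np.polyval(k,P[:,0]); P=P[abs(r)<2]; k=np.polyfit(P[:,0],P[:,2],1)
print("tool z of top = ",k,"pitch deg",np.degrees(np.arctan(k[0])),"std",(P[:,2]-np.polyval(k,P[:,0])).std(),"xrange",P[:,0].min(),P[:,0].max())
z=np.polyval(k,20)/1000
Q=plane(T,pts,z); o,d=linefit(Q); print("axis",o,d,"yaw",np.degrees(np.arctan(d[1]/d[0])),"y at x=0",o[1]-o[0]*d[1]/d[0])
for (u0,u1,v0,v1) in ((247,267,198,218),(246,266,308,330)):
    mm=roi(g>110,u0,u1,v0,v1); M=cv2.moments(mm,True); c=(M["m10"]/M["m00"],M["m01"]/M["m00"]); print("bolt",c,plane(T,[c],z)*1000)
print([ (v,int(g[v,252])) for v in range(335,362,2)],[ (v,int(g[v,256])) for v in range(150,166,1)])
for v in (160,350): print(plane(T,[(256,v)],z)*1000)
E
```

```text
tool z of top =  [-5.90671604e-04 -5.89623540e+01] pitch deg -0.03384298606465831 std 0.6098748605138397 xrange -31.882823919243837 47.463016188935235
axis [35.672005   -0.31613892] [ 1.0000000e+00 -4.1530573e-05] yaw -0.0023795264 y at x=0 -0.31465745
bolt (255.43661971830986, 207.81690140845072) [[ 31.46126567  -0.35709565 -58.97416744]]
bolt (255.593984962406, 317.09022556390977) [[-16.93983671  -0.2860859  -58.97416744]]
[(335, 28), (337, 26), (339, 28), (341, 28), (343, 29), (345, 27), (347, 28), (349, 28), (351, 147), (353, 230), (355, 224), (357, 28), (359, 13), (361, 14)] [(150, 205), (151, 188), (152, 110), (153, 96), (154, 95), (155, 96), (156, 84), (157, 35), (158, 14), (159, 10), (160, 11), (161, 10), (162, 8), (163, 11), (164, 11), (165, 14)]
[[ 49.40441769  -0.15984101 -58.97416744]]
[[-34.40190707  -0.10428396 -58.97416744]]
```

Call:
{"fn": "step_arm", "kwargs": {
  "motion": [
    [[0, -0.03, 0, 0, 0, 0, 1], [0, -0.0365, 0, 0, 0, 0, 1], [0, -0.0365, 0, 0, 0, 0, 1], [0, -0.0365, 0, 0, 0, 0, 1], [0, -0.0365, 0, 0, 0, 0, 1]]
  ]
}}

```text
time_s: 7.17
ee_pos: [0.4335, 0.0527, 0.0664]
ee_rot: [-0.08, -3.138, -0.0]
force: [1.0, 0.8, -1.6]
finger_gap: 0.198
```

Call:
{"fn": "step_arm", "kwargs": {
  "motion": [
    [[-0.003, -0.0365, 0, 0, 0, 0, 1], [0, -0.0365, 0, 0, 0, 0, 1], [0, 0, 0, 0, 0, -6.75, 1], [0, 0, 0, 0, 0, -6.75, 1], [0, 0, 0, 0, 0, 0, 1]]
  ]
}}

```text
time_s: 7.58
ee_pos: [0.4332, -0.0194, 0.0664]
ee_rot: [0.293, -3.125, -0.002]
force: [-0.1, 0.3, -0.5]
finger_gap: 0.196
```

```bash
python3 - <<'E'
from h import *
go([.4368,-.0168,.0727],-169.5)
snap("wrist","w9")
E
```

```text
t 7.58 pos [ 0.4332 -0.0194  0.0664] xyaw -169.29 zaxis [-2.7e-03  9.0e-04 -1.0e+00] F [-0.11  0.26 -0.45] gap 0.196 q [ -18.   16.  110.    0.   54. -119.]
tool shift mm [-4.   1.8 -6.3] turn about tool z deg (short way) 0.21
```

View pics/w9.png

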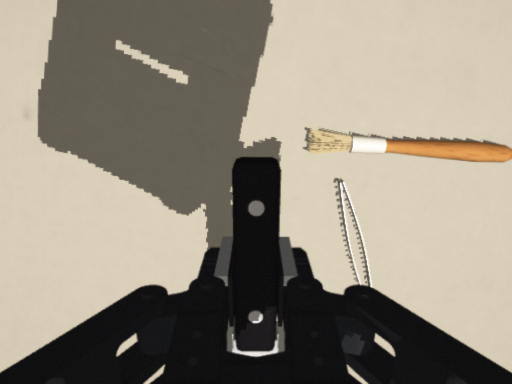

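```bash
python3 - <<'E'
from h import *
f=load("w1"); T=tool(f)
a=np.radians(10.5); c=np.array([.5825+.0115,.0105]); 
cor=[c*1000]
H=[np.r_[np.array([.594,.0125])+np.array([[np.cos(a),-np.sin(a)],[np.sin(a),np.cos(a)]])@np.array([sx*.04,sy*.029]),.056] for sx,sy in((-1,-1),(-1,1),(1,1),(1,-1))]
for pos,yaw in (([.46,.13,.12],190.5),([.48,.13,.15],190.5),([.5,.13,.18],190.5),([.45,-.11,.15],190.5)):
    y=np.radians(yaw); M=np.array([[np.cos(y),np.sin(y),0],[np.sin(y),-np.cos(y),0],[0,0,-1]])
    print(pos,np.round(proj(T,(np.array(H)-pos)@M)).tolist())
E
```

```text
[0.46, 0.13, 0.12] [[55.0, 271.0], [121.0, 273.0], [133.0, 350.0], [73.0, 347.0]]
[0.48, 0.13, 0.15] [[72.0, 235.0], [135.0, 236.0], [145.0, 312.0], [87.0, 310.0]]
[0.5, 0.13, 0.18] [[88.0, 204.0], [147.0, 204.0], [155.0, 277.0], [100.0, 276.0]]
[0.45, -0.11, 0.15] [[324.0, 306.0], [384.0, 305.0], [373.0, 369.0], [318.0, 370.0]]
```

Call:
{"fn": "step_arm", "kwargs": {
  "motion": [
    [[-0.0186, 0.0268, -0.019, 0, 0, 0, 1], [-0.0186, 0.0268, -0.019, 0, 0, 0, 1], [-0.0186, 0.0268, -0.019, 0, 0, 0, 1], [-0.0186, 0.0268, -0.019, 0, 0, 0, 1], [-0.0186, 0.0268, -0.019, 0, 0, 0, 1]]
  ]
}}

```text
time_s: 8.05
ee_pos: [0.5008, 0.132, 0.1629]
ee_rot: [0.284, -3.127, -0.0]
force: [0.6, -0.5, -0.5]
finger_gap: 0.197
```

Call:
{"fn": "step_arm", "kwargs": {
  "motion": [
    [[0, 0, 0, 0, 0, 0, 1], [0, 0, 0, 0, 0, 0, 1], [0, 0, 0, 0, 0, 0, 1], [0, 0, 0, 0, 0, 0, 1]]
  ]
}}

```text
time_s: 8.38
ee_pos: [0.5001, 0.1291, 0.1615]
ee_rot: [0.286, -3.126, 0.0]
force: [-0.1, 0.3, -1.2]
finger_gap: 0.197
```

```bash
python3 - <<'E'
from h import *
st()
f=snap("wrist","w10")
st()
cv2.imwrite('pics/w10c.png',cv2.resize(f["p"][190:320,60:200,::-1],None,fx=4.5,fy=4.5,interpolation=cv2.INTER_CUBIC))
E
```

```text
t 8.38 pos [0.5001 0.1291 0.1615] xyaw -169.56 zaxis [-2.5e-03 -3.0e-04 -1.0e+00] F [-0.11  0.26 -1.16] gap 0.197 q [  1.  19.  90.  -0.  71. -99.]
t 8.43 pos [0.5003 0.129  0.1617] xyaw -169.56 zaxis [-2.1e-03 -2.0e-04 -1.0e+00] F [ 0.51 -0.   -1.17] gap 0.198 q [  1.  19.  90.  -0.  71. -99.]
```

View pics/w10c.png

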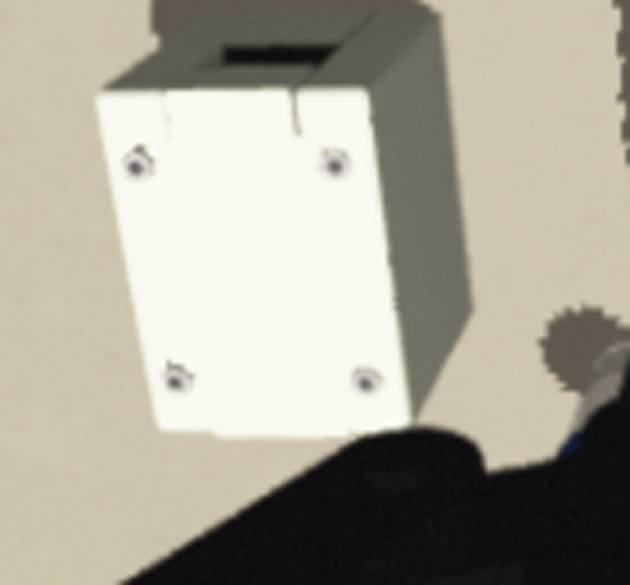

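```bash
python3 - <<'E'
from h import *
f=load("w10"); g=cv2.cvtColor(f["p"],cv2.COLOR_RGB2GRAY)
m=roi(g>225,75,155,205,290); m=cv2.morphologyEx(m,cv2.MORPH_CLOSE,np.ones((5,5))); c=mask_cnt(m)
for n,F,z in (("world",f,.056),("tool",tool(f),.1616-.056)):
    P=plane(F,c,z); print(n,rect(P)); print(np.round(cv2.boxPoints(cv2.minAreaRect((P[:,:2]*1000).astype(np.float32))),1).tolist())
    fr=np.array([[u,c[c[:,0]==u][:,1].min()-.5] for u in range(84,140)]); o,d=linefit(plane(F,fr,z)); print("front",o,d,"yaw",np.degrees(np.arctan2(d[1],d[0])))
    rows=range(214,276)
    l=np.array([[c[c[:,1]==v][:,0].min()-.5,v] for v in rows]); r_=np.array([[c[c[:,1]==v][:,0].max()+.5,v] for v in rows])
    ol,dl=linefit(plane(F,l,z)); orr,dr=linefit(plane(F,r_,z)); print("L",ol,np.degrees(np.arctan(dl[1]/dl[0])),"R",orr,np.degrees(np.arctan(dr[1]/dr[0])))
    d=(dl*np.sign(dl[0])+dr*np.sign(dr[0])); d/=np.linalg.norm(d); n_=np.array([-d[1],d[0]]); print("width",(orr-ol)@n_)
    mid=(ol+orr)/2
    # intersection of the mid axis with front line
    A=np.c_[d,-np.array(linefit(plane(F,fr,z))[1])]; t=np.linalg.solve(A,o-mid); print("MOUTH",mid+d*t[0],"axis yaw",np.degrees(np.arctan(d[1]/d[0])))
C=cloud(f)*1000; print("top z",np.median(C[230:260,90:130][...,2]))
E
```

```text
world (array([592.2,  12.2]), array([79.5, 56.6]), 11.32)
[[547.7000122070312, 32.20000076293945], [558.7999877929688, -23.299999237060547], [636.7999877929688, -7.699999809265137], [625.7000122070312, 47.79999923706055]]
front [552.15204   13.022083] [ 0.18479893 -0.98277634] yaw -79.350586
L [592.9521   -16.498646] 11.2738495 R [581.9754    39.027115] 11.242774
width 56.60028
MOUTH [553.74475   4.55202] axis yaw 11.258311
tool (array([ -70.2, -131.2]), array([56.6, 79.7]), 89.16)
[[-110.5, -158.89999389648438], [-30.799999237060547, -160.10000610351562], [-30.0, -103.4000015258789], [-109.69999694824219, -102.30000305175781]]
front [ -30.851822 -123.066185] [0.00414223 0.9999914 ] yaw 89.762665
L [ -65.70625 -159.55292] -0.77072096 R [ -64.940575 -102.90407 ] -0.7679792
width 56.654026
MOUTH [ -30.88755 -131.6909 ] axis yaw -0.76935
top z 56.03300979732462
```

Call:
{"fn": "step_arm", "kwargs": {
  "motion": [
    [[0.018, -0.0266, 0.01, 0, 0, -0.75, 1], [0.018, -0.0266, 0.01, 0, 0, 0, 1], [0.018, -0.0266, 0.01, 0, 0, 0, 1], [0.018, -0.0267, 0.01, 0, 0, 0, 1], [0.018, -0.0267, 0.01, 0, 0, 0, 1]]
  ]
}}

```text
time_s: 8.85
ee_pos: [0.437, -0.0199, 0.112]
ee_rot: [0.307, -3.126, -0.0]
force: [0.8, -0.5, -0.1]
finger_gap: 0.198
```

Call:
{"fn": "step_arm", "kwargs": {
  "motion": [
    [[0, 0, 0.03, 0, 0, 0, 1], [0, 0, 0.03, 0, 0, 0, 1], [0, 0, 0.03, 0, 0, 0, 1], [0, 0, 0.02, 0, 0, 0, 1], [0, 0, 0, 0, 0, 0, 1]]
  ]
}}

```text
time_s: 9.27
ee_pos: [0.4355, -0.0182, -0.0005]
ee_rot: [0.305, -3.12, -0.005]
force: [-0.4, 0.3, -1.8]
finger_gap: 0.2
```

Call:
{"fn": "step_arm", "kwargs": {
  "motion": [
    [[0, 0, 0, 0, 0, 0, 1], [0, 0, 0, 0, 0, 0, 1]]
  ]
}}

```text
time_s: 9.43
ee_pos: [0.439, -0.0188, 0.0038]
ee_rot: [-0.308, 3.125, -0.001]
force: [0.8, 0.8, -0.1]
finger_gap: 0.196
```

```bash
python3 - <<'E'
from h import *
go([.4358,-.0183,-.0113],-168.8)
f=snap("side","s11")
cv2.imwrite('pics/s11c.png',cv2.resize(f["p"][150:250,200:330,::-1],None,fx=6,fy=6,interpolation=cv2.INTER_CUBIC))
E
```

```text
t 9.43 pos [ 0.439  -0.0188  0.0038] xyaw -168.74 zaxis [ 1.5e-03 -5.0e-04 -1.0e+00] F [ 0.81  0.81 -0.1 ] gap 0.196 q [ -18.   23.  112.   -0.   44. -119.]
tool shift mm [ 3.1  1.1 15.1] turn about tool z deg (short way) 0.06
```

View pics/s11c.png

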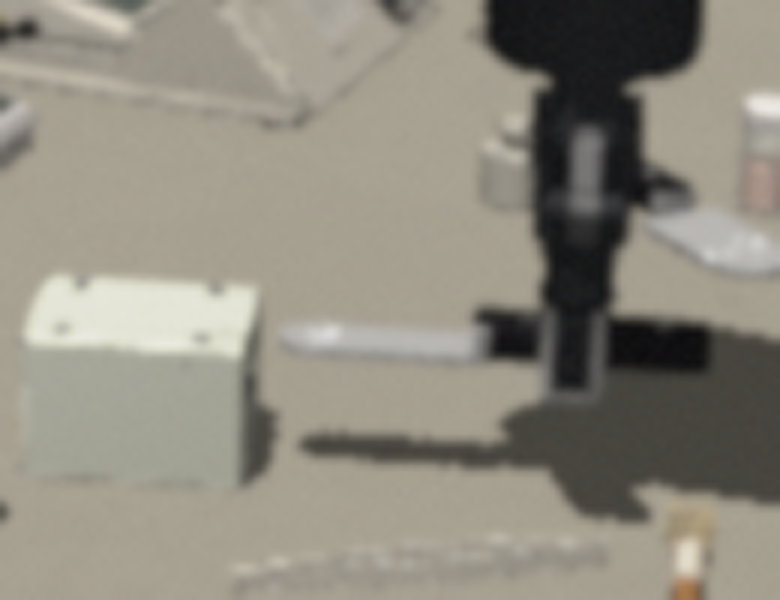

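Call:
{"fn": "step_arm", "kwargs": {
  "motion": [
    [[0, 0, 0.006, 0, 0, 0, 1], [0, 0, 0.006, 0, 0, 0, 1], [0, 0, 0, 0, 0, 0, 1], [0, 0, 0, 0, 0, 0, 1], [0, 0, 0, 0, 0, 0, 1]]
  ]
}}

```text
time_s: 9.9
ee_pos: [0.4385, -0.0183, -0.0092]
ee_rot: [-0.31, 3.126, -0.0]
force: [0.2, 0.8, -1.0]
finger_gap: 0.199
```

```bash
python3 - <<'E'
from h import *
go([.4358,-.0183,-.0113],-168.8)
f=snap("top","t11")
go([.4358,-.0183,-.0113],-168.8)
cv2.imwrite('pics/t11c.png',cv2.resize(f["p"][140:260,190:310,::-1],None,fx=5,fy=5,interpolation=cv2.INTER_CUBIC))
E
```

```text
t 9.9 pos [ 0.4385 -0.0183 -0.0092] xyaw -168.69 zaxis [ 0. -0. -1.] F [ 0.24  0.81 -1.04] gap 0.199 q [ -18.   25.  113.    0.   42. -119.]
tool shift mm [2.7 0.5 2.1] turn about tool z deg (short way) 0.11
t 9.95 pos [ 0.4386 -0.0183 -0.0091] xyaw -168.69 zaxis [ 3.e-04 -1.e-04 -1.e+00] F [-0.42  0.28 -1.08] gap 0.203 q [ -18.   25.  113.   -0.   42. -119.]
tool shift mm [2.7 0.6 2.2] turn about tool z deg (short way) 0.11
```

View pics/t11c.png

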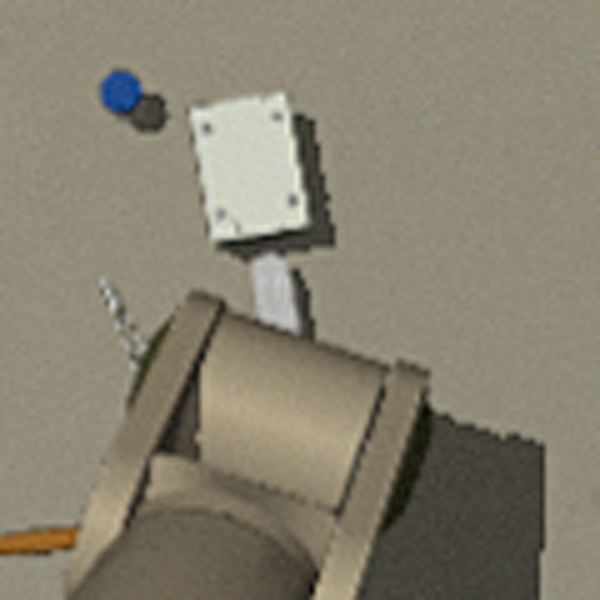

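Call:
{"fn": "step_arm", "kwargs": {
  "motion": [
    [[0, 0.0005, 0.002, 0, 0, 0.1, 1], [0, 0, 0, 0, 0, 0, 1], [-0.01, 0, 0, 0, 0, 0, 1], [-0.01, 0, 0, 0, 0, 0, 1], [0, 0, 0, 0, 0, 0, 1]]
  ]
}}

```text
time_s: 10.37
ee_pos: [0.4594, -0.014, -0.0111]
ee_rot: [-0.307, 3.125, -0.001]
force: [0.3, -0.5, -1.7]
finger_gap: 0.199
```

Call:
{"fn": "step_arm", "kwargs": {
  "motion": [
    [[-0.01, 0, 0, 0, 0, 0, 1], [0, 0, 0, 0, 0, 0, 1]]
  ]
}}

```text
time_s: 10.53
ee_pos: [0.4685, -0.012, -0.0112]
ee_rot: [-0.307, 3.126, -0.0]
force: [1.2, 0.6, -0.6]
finger_gap: 0.198
```

```bash
python3 - <<'E'
from h import *
go([.5192,-.0018,-.0113],-168.8)
f=snap("side","s12"); b=snap("top","t12")
cv2.imwrite('pics/s12c.png',np.hstack([cv2.resize(f["p"][150:250,200:300,::-1],(400,400),interpolation=cv2.INTER_CUBIC),cv2.resize(b["p"][150:210,220:280,::-1],(400,400),interpolation=cv2.INTER_CUBIC)]))
E
```

```text
t 10.53 pos [ 0.4685 -0.012  -0.0112] xyaw -168.78 zaxis [ 9.e-04 -2.e-04 -1.e+00] F [ 1.2   0.6  -0.61] gap 0.198 q [ -16.   28.  108.    0.   44. -117.]
tool shift mm [-51.7   0.1   0.1] turn about tool z deg (short way) 0.02
```

View pics/s12c.png

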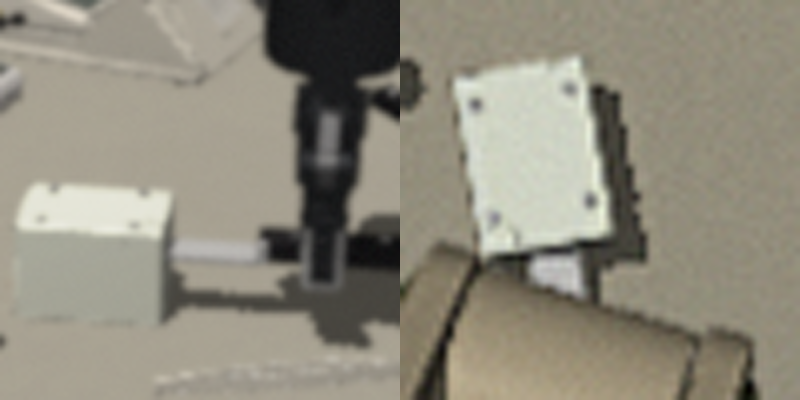

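The nose is about 18 mm into the slot, with no load.

Call:
{"fn": "step_arm", "kwargs": {
  "motion": [
    [[-0.01, 0, 0, 0, 0, 0, 1], [-0.012, 0, 0, 0, 0, 0, 1], [-0.012, 0, 0, 0, 0, 0, 1], [-0.008, 0, 0, 0, 0, 0, 1], [-0.003, 0, 0, 0, 0, 0, 1]]
  ]
}}

```text
time_s: 11.05
ee_pos: [0.5123, -0.0032, -0.0113]
ee_rot: [-0.307, 3.126, -0.0]
force: [1.0, -0.1, -1.8]
finger_gap: 0.199
```

Call:
{"fn": "step_arm", "kwargs": {
  "motion": [
    [[-0.002, 0, 0, 0, 0, 0, 1], [-0.002, 0, 0, 0, 0, 0, 1], [-0.001, 0, 0, 0, 0, 0, 1], [0, 0, 0, 0, 0, 0, 1]]
  ]
}}

```text
time_s: 11.38
ee_pos: [0.5166, -0.0023, -0.0113]
ee_rot: [0.307, -3.126, -0.0]
force: [-0.1, -0.8, -0.7]
finger_gap: 0.197
```

Call:
{"fn": "step_arm", "kwargs": {
  "motion": [
    [[-0.001, 0, 0, 0, 0, 0, 1], [-0.001, 0, 0, 0, 0, 0, 1], [-0.001, 0, 0, 0, 0, 0, 1], [0, 0, 0, 0, 0, 0, 1]]
  ]
}}

```text
time_s: 11.72
ee_pos: [0.5168, -0.0019, -0.0118]
ee_rot: [0.307, -3.119, -0.001]
force: [-13.7, -4.4, 5.6]
finger_gap: 0.199
```

Call:
{"fn": "step_arm", "kwargs": {
  "motion": [
    [[-0.001, 0, 0, 0, 0, 0, 1], [0, 0, 0, 0, 0, 0, 1]]
  ]
}}

```text
time_s: 11.88
ee_pos: [0.5167, -0.0018, -0.012]
ee_rot: [0.307, -3.117, -0.001]
force: [-19.1, -7.1, 7.6]
finger_gap: 0.197
```

Call:
{"fn": "step_arm", "kwargs": {
  "motion": [
    [[-0.001, 0, 0, 0, 0, 0, 1], [0, 0, 0, 0, 0, 0, 1]]
  ]
}}

```text
time_s: 12.05
ee_pos: [0.5167, -0.0018, -0.0121]
ee_rot: [0.307, -3.114, -0.002]
force: [-24.1, -8.9, 10.9]
finger_gap: 0.197
```

Call:
{"fn": "step_arm", "kwargs": {
  "motion": [
    [[0.003, 0, 0, 0, 0, 0, 1], [0, 0, 0, 0, 0, 0, 1]]
  ]
}}

```text
time_s: 12.22
ee_pos: [0.5169, -0.002, -0.0118]
ee_rot: [0.306, -3.123, -0.001]
force: [-7.7, -2.9, -0.3]
finger_gap: 0.198
```

```bash
python3 - <<'E'
from h import *
go([.5192,-.0018,-.0113],-168.8)
f=snap("side","s13"); b=snap("top","t13")
cv2.imwrite('pics/s13c.png',np.hstack([cv2.resize(f["p"][180:240,190:250,::-1],(400,400),interpolation=cv2.INTER_CUBIC),cv2.resize(b["p"][150:210,220:280,::-1],(400,400),interpolation=cv2.INTER_CUBIC)]))
E
```

```text
t 12.22 pos [ 0.5169 -0.002  -0.0118] xyaw -168.8 zaxis [-3.8e-03  3.0e-04 -1.0e+00] F [-7.67 -2.87 -0.3 ] gap 0.198 q [ -13.   32.  100.   -0.   48. -114.]
tool shift mm [-2.3 -0.3 -0.5] turn about tool z deg (short way) 0.0
```

View pics/s13c.png

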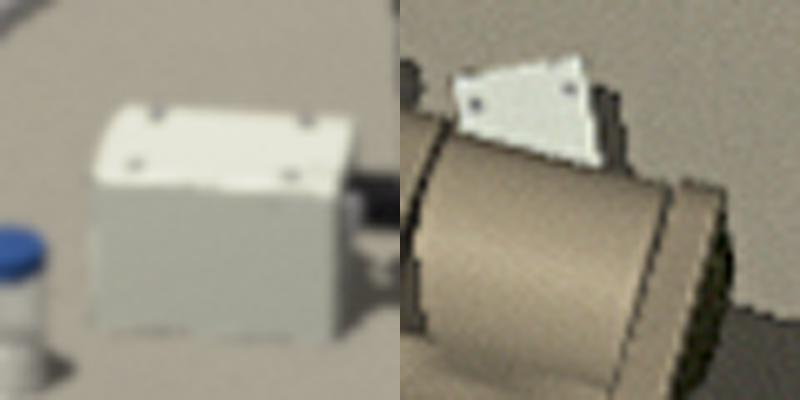

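```bash
python3 - <<'E'
from h import *
f=load("s13"); a=np.radians(11.2); d=np.array([np.cos(a),np.sin(a)]); n=np.array([-d[1],d[0]])
tcp=np.array([.5169,-.002])
for z in (.032,.040,.047):
    print("shoulder L",z,np.round(proj(f,np.r_[tcp+d*.0347+n*.009,z]),1))
m=np.array([.5533,.0046])
for s in (-.029,.011,0,.029): print("front",s,np.round(proj(f,[np.r_[m+n*s,z] for z in (0,.033,.056)]),1).tolist())
cv2.imwrite('pics/s13d.png',cv2.resize(f["p"][190:230,225:275,::-1],None,fx=15,fy=15,interpolation=cv2.INTER_NEAREST))
E
```

```text
shoulder L 0.032 [[241.4 214. ]]
shoulder L 0.04 [[241.5 210.7]]
shoulder L 0.047 [[241.6 207.8]]
front -0.029 [[242.1, 219.3], [242.4, 206.2], [242.6, 196.8]]
front 0.011 [[240.1, 227.4], [240.3, 213.8], [240.5, 204.2]]
front 0 [[240.6, 225.1], [240.9, 211.7], [241.1, 202.1]]
front 0.029 [[239.1, 231.2], [239.4, 217.5], [239.5, 207.7]]
```

View pics/s13d.png

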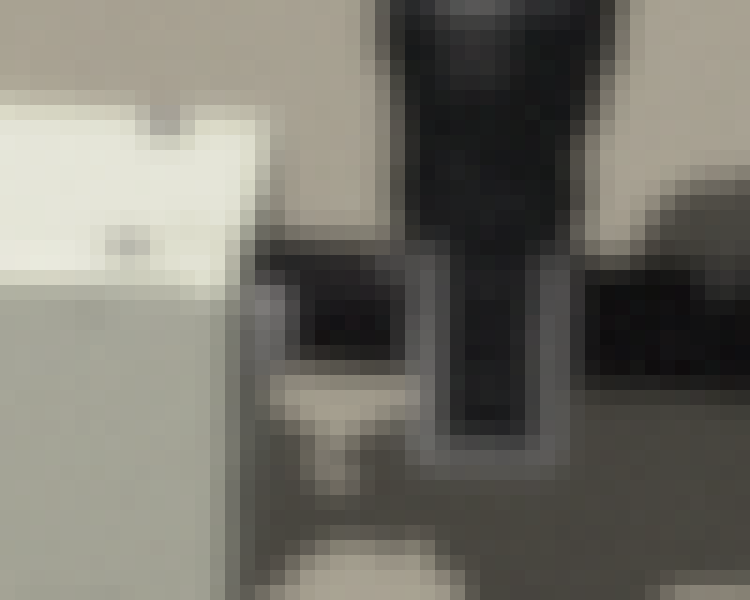

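```bash
python3 - <<'E'
from h import *
st()
f=snap("wrist","w14"); T=tool(f); g=cv2.cvtColor(f["p"],cv2.COLOR_RGB2GRAY)
for (u0,u1,v0,v1) in ((243,271,194,222),(243,271,304,334)):
    mm=roi(g>110,u0,u1,v0,v1); M=cv2.moments(mm,True); c=(M["m10"]/M["m00"],M["m01"]/M["m00"]); print("bolt",c,plane(T,[c],-.059)*1000)
C=cloud(T)*1000; P=C[165:300,250:263].reshape(-1,3);P=P[abs(P[:,2]+59)<8]; print(np.polyfit(P[:,0],P[:,2],1))
cv2.imwrite('pics/w14c.png',cv2.resize(f["p"][280:384,180:330,::-1],None,fx=5,fy=5,interpolation=cv2.INTER_CUBIC))
E
```

```text
t 12.32 pos [ 0.5169 -0.002  -0.0118] xyaw -168.78 zaxis [-4.4e-03  1.0e-04 -1.0e+00] F [-8.31 -3.1   1.27] gap 0.199 q [ -13.   32.  100.   -0.   48. -114.]
bolt (255.77142857142857, 207.57142857142858) [[ 31.5667789   -0.23369815 -59.        ]]
bolt (255.46808510638297, 316.78014184397165) [[-16.76308879  -0.33852268 -59.        ]]
[ 3.05125496e-04 -5.88965444e+01]
```

View pics/w14c.png

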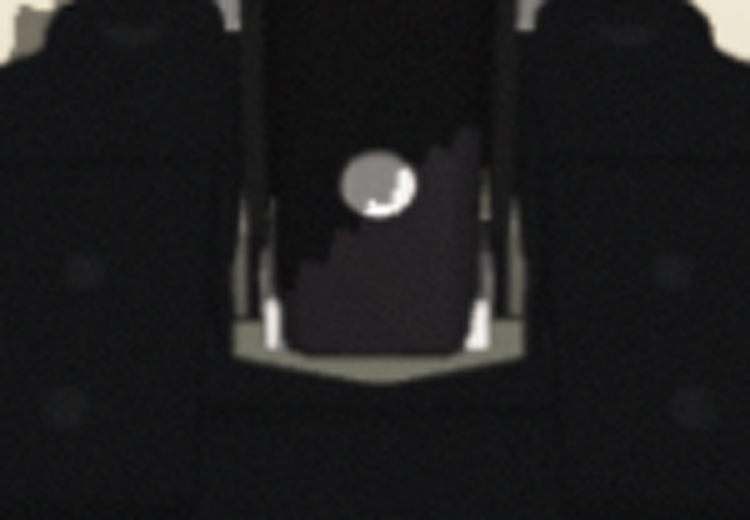

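```bash
python3 - <<'E'
from h import *
T=tool(load("w14"))
for v in (338,339.5,341,348,350,351): print(v,np.round(plane(T,[(235,v)],-.046)*1000,1), np.round(plane(T,[(235,v)],-.059)*1000,1))
print(proj(T,[[-.0347,.011,-.046],[-.0347,.009,-.059]]))
E
```

```text
338 [[-39.1 -10.1 -46. ]] [[-27.8  -9.1 -59. ]]
339.5 [[-40.  -10.1 -46. ]] [[-28.6  -9.1 -59. ]]
341 [[-40.9 -10.1 -46. ]] [[-29.5  -9.1 -59. ]]
348 [[-45.2 -10.2 -46. ]] [[-33.3  -9.2 -59. ]]
350 [[-46.4 -10.2 -46. ]] [[-34.4  -9.2 -59. ]]
351 [[-47.1 -10.2 -46. ]] [[-35.   -9.3 -59. ]]
[[279.53469251 330.45622326]
 [276.90548417 350.51591184]]
```

```bash
python3 - <<'E'
from h import *
T=tool(load("w14"))
for xf in (-.0347,-.037,-.039,-.041,-.043): print(xf,[ (z,round(proj(T,[[xf,.010,-z]])[0,1],1)) for z in (.043,.046,.048,.0513,.054,.059,.068)])
E
```

```text
-0.0347 [(0.043, np.float64(326.2)), (0.046, np.float64(330.5)), (0.048, np.float64(333.4)), (0.0513, np.float64(338.3)), (0.054, np.float64(342.4)), (0.059, np.float64(350.5)), (0.068, np.float64(366.3))]
-0.037 [(0.043, np.float64(330.1)), (0.046, np.float64(334.4)), (0.048, np.float64(337.3)), (0.0513, np.float64(342.3)), (0.054, np.float64(346.5)), (0.059, np.float64(354.6)), (0.068, np.float64(370.5))]
-0.039 [(0.043, np.float64(333.5)), (0.046, np.float64(337.8)), (0.048, np.float64(340.7)), (0.0513, np.float64(345.7)), (0.054, np.float64(349.9)), (0.059, np.float64(358.1)), (0.068, np.float64(374.1))]
-0.041 [(0.043, np.float64(336.8)), (0.046, np.float64(341.1)), (0.048, np.float64(344.1)), (0.0513, np.float64(349.1)), (0.054, np.float64(353.3)), (0.059, np.float64(361.6)), (0.068, np.float64(377.7))]
-0.043 [(0.043, np.float64(340.0)), (0.046, np.float64(344.4)), (0.048, np.float64(347.4)), (0.0513, np.float64(352.4)), (0.054, np.float64(356.7)), (0.059, np.float64(365.0)), (0.068, np.float64(381.2))]
```

```bash
python3 - <<'E'
from h import *
f=load("w14");T=tool(f); C=cloud(T)*1000
for v in range(336,358,2): print(v,[tuple(np.round(C[v,u],1)) for u in (229,234,255,276,281)])
E
```

```text
336 [(np.float64(-42.3), np.float64(-13.4), np.float64(-41.0)), (np.float64(73.8), np.float64(-0.4), np.float64(-175.9)), (np.float64(-26.3), np.float64(-0.5), np.float64(-59.5)), (np.float64(-30.9), np.float64(8.8), np.float64(-54.2)), (np.float64(-41.8), np.float64(12.2), np.float64(-41.6))]
338 [(np.float64(-43.4), np.float64(-13.4), np.float64(-41.2)), (np.float64(-30.3), np.float64(-9.7), np.float64(-56.2)), (np.float64(-28.0), np.float64(-0.5), np.float64(-58.8)), (np.float64(-31.3), np.float64(8.8), np.float64(-55.0)), (np.float64(-43.8), np.float64(12.3), np.float64(-40.7))]
340 [(np.float64(-44.8), np.float64(-13.4), np.float64(-41.0)), (np.float64(-30.8), np.float64(-9.7), np.float64(-56.8)), (np.float64(-29.1), np.float64(-0.5), np.float64(-58.8)), (np.float64(-31.3), np.float64(8.7), np.float64(-56.3)), (np.float64(-45.0), np.float64(12.3), np.float64(-40.7))]
342 [(np.float64(-45.7), np.float64(-13.4), np.float64(-41.3)), (np.float64(-31.9), np.float64(-9.7), np.float64(-56.9)), (np.float64(-30.2), np.float64(-0.5), np.float64(-58.8)), (np.float64(-31.8), np.float64(8.7)
[... 1428 characters left out ...]
(-57.6)), (np.float64(-36.5), np.float64(8.7), np.float64(-57.9)), (np.float64(9.0), np.float64(6.2), np.float64(-106.6))]
354 [(np.float64(8.0), np.float64(-7.3), np.float64(-106.3)), (np.float64(8.5), np.float64(-5.9), np.float64(-106.8)), (np.float64(-36.5), np.float64(-0.5), np.float64(-59.1)), (np.float64(9.0), np.float64(4.9), np.float64(-107.3)), (np.float64(8.8), np.float64(6.2), np.float64(-107.1))]
356 [(np.float64(9.4), np.float64(-7.1), np.float64(-108.5)), (np.float64(9.0), np.float64(-5.8), np.float64(-108.0)), (np.float64(-35.7), np.float64(-0.5), np.float64(-61.1)), (np.float64(9.0), np.float64(4.9), np.float64(-108.0)), (np.float64(8.5), np.float64(6.2), np.float64(-107.5))]
```

The depth shows the steel ferrule at the handle's front end meeting the block face at tool x of about -36.7, so the narrow spatula is home. Releasing and lifting. I'll also check the instrument near the wide spatula for clearance.

Call:
{"fn": "step_arm", "kwargs": {
  "motion": [
    [[0, 0, 0, 0, 0, 0, 0.3], [0, 0, 0, 0, 0, 0, 0.1], [0, 0, 0, 0, 0, 0, 0], [0, 0, 0, 0, 0, 0, 0], [0, 0, 0, 0, 0, 0, 0]]
  ]
}}

```text
time_s: 12.78
ee_pos: [0.5191, -0.0018, -0.0111]
ee_rot: [-0.307, 3.126, -0.0]
force: [1.0, 0.7, -0.5]
finger_gap: 0.505
```

Call:
{"fn": "step_arm", "kwargs": {
  "motion": [
    [[0.001, 0, -0.015, 0, 0, 0, 0], [0, 0, -0.03, 0, 0, 0, 0], [0, 0, -0.04, 0, 0, 0, 0], [0, 0, -0.04, 0, 0, 0, 0], [0, 0, -0.04, 0, 0, 0, 0]]
  ]
}}

```text
time_s: 13.2
ee_pos: [0.5175, -0.0019, 0.1557]
ee_rot: [-0.307, 3.126, 0.0]
force: [1.2, -0.3, 0.6]
finger_gap: 0.498
```

```bash
python3 - <<'E'
from h import *
st()
f=snap("wrist","w15")
C=cloud(load("top0")); m=(C[...,1]<-.2)&(C[...,1]>-.5)&(C[...,0]>.3)&(C[...,0]<.7)
P=C[m]
for lo,hi in ((.02,.1),(.1,.2),(.2,.3),(.3,.5)):
    Q=P[(P[:,2]>lo)&(P[:,2]<hi)]; 
    if len(Q): print(lo,hi,len(Q),"minx",Q[:,0].min(),"y",Q[:,1].min(),Q[:,1].max())
Q=P[P[:,2]>.06]; i=np.argsort(Q[:,0])[:5]; print(Q[i])
E
```

```text
t 13.2 pos [ 0.5175 -0.0019  0.1557] xyaw -168.79 zaxis [ 1.e-04  1.e-04 -1.e+00] F [ 1.18 -0.35  0.55] gap 0.498 q [ -13.   19.   91.    0.   70. -114.]
0.02 0.1 1975 minx 0.39667646998438316 y -0.4993102471597428 -0.2595850492615141
0.1 0.2 338 minx 0.6768991259024493 y -0.49700425701108863 -0.32362778903126915
[[ 0.63524189 -0.4541251   0.0602957 ]
 [ 0.63806988 -0.44824605  0.06014792]
 [ 0.6388524  -0.48090488  0.06082736]
 [ 0.64117755 -0.48260666  0.0648149 ]
 [ 0.64122394 -0.45713894  0.06046614]]
```

View pics/w15.png

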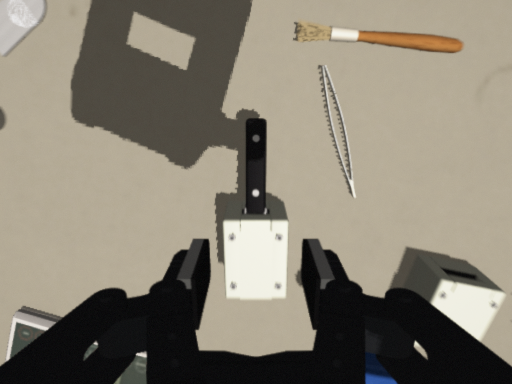

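Call:
{"fn": "step_arm", "kwargs": {
  "motion": [
    [[0.0101, -0.0352, 0, 0, 0, 0, 0], [0.0101, -0.0352, 0, 0, 0, 0, 0], [0.0101, -0.0352, 0, 0, 0, 0, 0], [0.0101, -0.0352, 0, 0, 0, 0, 0], [0.0101, -0.0352, 0, 0, 0, 0, 0]]
  ]
}}

```text
time_s: 13.67
ee_pos: [0.5022, -0.1862, 0.1537]
ee_rot: [-0.307, 3.126, -0.0]
force: [1.4, -0.5, 0.4]
finger_gap: 0.506
```

Call:
{"fn": "step_arm", "kwargs": {
  "motion": [
    [[0.0101, -0.0352, 0, 0, 0, 0, 0], [0.0101, -0.0352, 0, 0, 0, 0, 0], [0.0101, -0.0352, 0, 0, 0, 0, 0], [0.0101, -0.0352, 0, 0, 0, 0, 0], [0, 0, 0, 0, 0, 7, 0]]
  ]
}}

```text
time_s: 14.08
ee_pos: [0.4889, -0.3362, 0.153]
ee_rot: [0.111, -3.14, 0.003]
force: [0.2, 0.0, -1.0]
finger_gap: 0.503
```

Call:
{"fn": "step_arm", "kwargs": {
  "motion": [
    [[0, 0, 0, 0, 0, 7, 0], [0, 0, 0, 0, 0, 7, 0], [0, 0, 0, 0, 0, 7, 0], [0, 0, 0, 0, 0, 7, 0], [0, 0, 0, 0, 0, 7, 0]]
  ]
}}

```text
time_s: 14.5
ee_pos: [0.4903, -0.3305, 0.1534]
ee_rot: [0.843, 3.026, 0.0]
force: [-0.1, -1.0, 0.7]
finger_gap: 0.496
```

Call:
{"fn": "step_arm", "kwargs": {
  "motion": [
    [[0, 0, 0, 0, 0, 7, 0], [0, 0, 0, 0, 0, 7, 0], [0, 0, 0, 0, 0, 0, 0], [0, 0, 0, 0, 0, 0, 0]]
  ]
}}

```text
time_s: 14.83
ee_pos: [0.4903, -0.3305, 0.1536]
ee_rot: [1.192, 2.907, 0.0]
force: [0.5, -0.0, 0.6]
finger_gap: 0.501
```

```bash
python3 - <<'E'
from h import *
st()
f=snap("wrist","w16")
E
```

```text
t 14.83 pos [ 0.4903 -0.3305  0.1536] xyaw 135.42 zaxis [ 0.  0. -1.] F [ 0.47 -0.02  0.56] gap 0.501 q [-45.  28.  78.   0.  74. -91.]
```

View pics/w16.png

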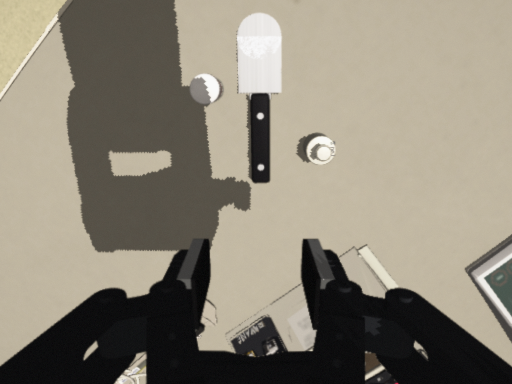

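The wide spatula's blade is at (260,60), its handle runs from (260,95) to (260,182), the vial is at (205,89) and the weight at (320,150). It is nearly aligned with the tool.

```bash
python3 - <<'E'
from h import *
f=load("w16");T=tool(f);g=cv2.cvtColor(f["p"],cv2.COLOR_RGB2GRAY)
m=roi(g<60,246,275,90,186); c=mask_cnt(m); z=.1536-.016
r=rect(plane(T,c,z)); print("handle tool",r)
e=[c[c[:,1]==v] for v in range(102,176,2)]; mid=np.array([[(q[:,0].min()+q[:,0].max())/2,q[0,1]] for q in e])
o,d=linefit(plane(T,mid,z)); print("axis",o,d,"yaw",np.degrees(np.arctan(d[1]/d[0])))
for v in (93,183): print(v,plane(T,[(260,v)],z)*1000)
for w in ((254,267,110,122),(254,267,161,173)):
    mm=roi(g>110,*w); M=cv2.moments(mm,True); q=(M["m10"]/M["m00"],M["m01"]/M["m00"]); print("bolt",plane(T,[q],z)*1000)
C=cloud(T)*1000
for n,(u,v) in dict(vial=(205,89),wt=(321,152)).items(): print(n,C[v,u])
st()
E
```

```text
handle tool (array([27.9,  3.1]), array([16.6, 82.3]), 89.42)
axis [39.25925    3.1845298] [ 0.9999257  -0.01219204] yaw -0.69856983
93 [[ 69.90802717   3.81077618 137.6       ]]
183 [[-14.23910026   4.12253613 137.6       ]]
bolt [[ 49.73628414   3.85737042 137.6       ]]
bolt [[  1.75971657   4.53547694 137.6       ]]
vial [ 73.6099457  -40.61854075 102.82279106]
wt [ 20.29955977  57.18541686 115.22999295]
t 14.88 pos [ 0.4902 -0.3305  0.1535] xyaw 135.43 zaxis [-0.e+00  1.e-04 -1.e+00] F [0.85 0.2  0.71] gap 0.501 q [-45.  28.  78.   0.  74. -91.]
```

Call:
{"fn": "step_arm", "kwargs": {
  "motion": [
    [[0.0175, 0.002, 0, 0, 0, 0, 0.35], [0.0175, 0.0017, 0, 0, 0, -0.75, 0.35], [0, 0, 0.03, 0, 0, 0, 0.35], [0, 0, 0.035, 0, 0, 0, 0.35], [0, 0, 0.03, 0, 0, 0, 0.35]]
  ]
}}

```text
time_s: 15.3
ee_pos: [0.4678, -0.3029, 0.0575]
ee_rot: [1.173, 2.914, -0.0]
force: [0.1, -0.3, -0.0]
finger_gap: 0.328
```

Call:
{"fn": "step_arm", "kwargs": {
  "motion": [
    [[0, 0, 0.02, 0, 0, 0, 0.35], [0, 0, 0, 0, 0, 0, 0.35], [0, 0, 0, 0, 0, 0, 0.35]]
  ]
}}

```text
time_s: 15.55
ee_pos: [0.4679, -0.3031, 0.0387]
ee_rot: [-1.175, -2.913, -0.001]
force: [0.6, -0.7, 0.7]
finger_gap: 0.324
```

```bash
python3 - <<'E'
from h import *
st()
f=snap("wrist","w17");T=tool(f);g=cv2.cvtColor(f["p"],cv2.COLOR_RGB2GRAY)
E
```

```text
t 15.55 pos [ 0.4679 -0.3031  0.0387] xyaw 136.07 zaxis [-7.e-04  7.e-04 -1.e+00] F [ 0.56 -0.65  0.74] gap 0.324 q [-45.  32.  91.   0.  58. -91.]
```

View pics/w17.png

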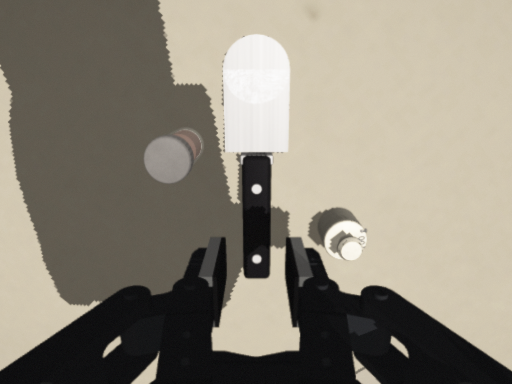

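Call:
{"fn": "step_arm", "kwargs": {
  "motion": [
    [[0, 0, 0.02, 0, 0, 0, 0.35], [0, 0, 0.02, 0, 0, 0, 0.35], [0, 0, 0.015, 0, 0, 0, 0.35], [0, 0, 0, 0, 0, 0, 0.35], [0, 0, 0, 0, 0, 0, 0.35]]
  ]
}}

```text
time_s: 16.02
ee_pos: [0.4686, -0.3038, -0.0149]
ee_rot: [1.176, 2.911, -0.001]
force: [-0.1, 0.7, 0.3]
finger_gap: 0.323
```

```bash
python3 - <<'E'
from h import *
st()
f=snap("side","s17"); b=snap("wrist","w18")
cv2.imwrite('pics/s17c.png',np.hstack([cv2.resize(f["p"][140:210,270:350,::-1],(440,385),interpolation=cv2.INTER_CUBIC),cv2.resize(b["p"][150:340,160:340,::-1],(360,385),interpolation=cv2.INTER_CUBIC)]))
E
```

```text
t 16.02 pos [ 0.4686 -0.3038 -0.0149] xyaw 136.0 zaxis [ 0.0012 -0.0012 -1.    ] F [-0.08  0.66  0.28] gap 0.323 q [-45.  37.  92.  -0.  51. -91.]
```

View pics/s17c.png

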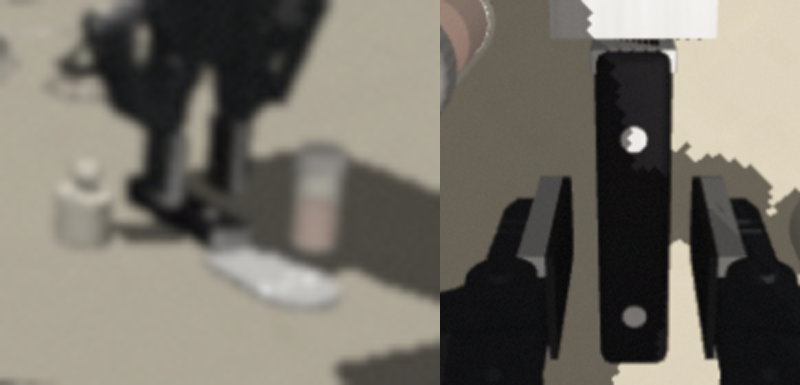

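Call:
{"fn": "step_arm", "kwargs": {
  "motion": [
    [[0, 0, 0.006, 0, 0, 0, 0.35], [0, 0, 0.006, 0, 0, 0, 0.35], [0, 0, 0, 0, 0, 0, 0.35], [0, 0, 0, 0, 0, 0, 0.35]]
  ]
}}

```text
time_s: 16.45
ee_pos: [0.4678, -0.3031, -0.0285]
ee_rot: [-1.178, -2.912, -0.0]
force: [0.4, -0.3, 0.2]
finger_gap: 0.326
```

```bash
python3 - <<'E'
from h import *
s,M=st()
f=snap("side","s18"); b=load("w18")
for z in (0.0,.005,.01): print(proj(f,np.r_[s["ee_pos"][:2],z]))
cv2.imwrite('pics/s18c.png',cv2.resize(f["p"][145:205,275:345,::-1],(770,600)[:2],interpolation=cv2.INTER_NEAREST))
E
```

```text
t 16.45 pos [ 0.4678 -0.3031 -0.0285] xyaw 135.96 zaxis [-5.e-04  4.e-04 -1.e+00] F [ 0.39 -0.29  0.22] gap 0.326 q [-45.  38.  93.  -0.  49. -91.]
[[304.48715679 181.39619903]]
[[304.61325293 179.70414842]]
[[304.73973231 178.00706252]]
```

View pics/s18c.png

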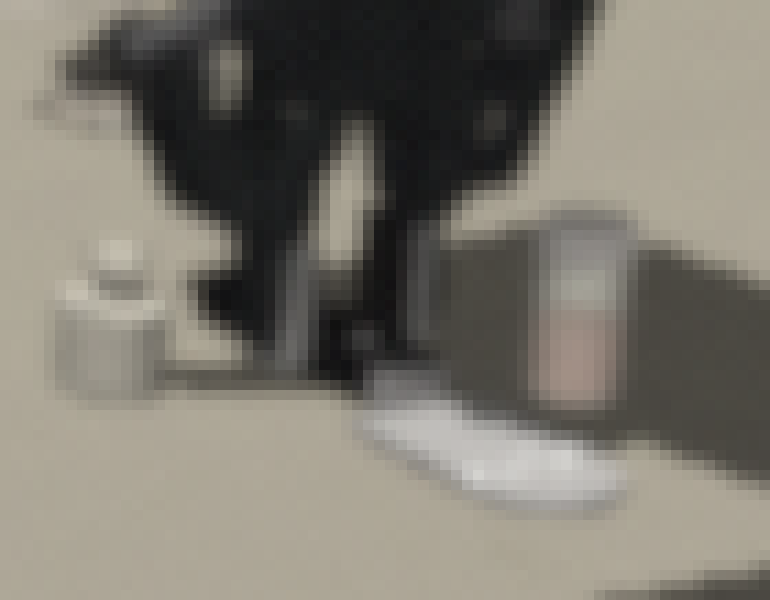

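Call:
{"fn": "step_arm", "kwargs": {
  "motion": [
    [[0, 0, 0, 0, 0, 0, 0.7], [0, 0, 0, 0, 0, 0, 1], [0, 0, 0, 0, 0, 0, 1], [0, 0, 0, 0, 0, 0, 1], [0, 0, 0, 0, 0, 0, 1]]
  ]
}}

```text
time_s: 16.92
ee_pos: [0.4682, -0.3034, -0.0279]
ee_rot: [1.178, 2.912, -0.0]
force: [-1.0, 1.3, 5.5]
finger_gap: 0.188
```

Call:
{"fn": "step_arm", "kwargs": {
  "motion": [
    [[0, 0, -0.003, 0, 0, 0, 1], [0, 0, -0.006, 0, 0, 0, 1], [0, 0, -0.01, 0, 0, 0, 1], [0, 0, 0, 0, 0, 0, 1], [0, 0, 0, 0, 0, 0, 1]]
  ]
}}

```text
time_s: 17.33
ee_pos: [0.4684, -0.3035, -0.0085]
ee_rot: [1.177, 2.911, -0.001]
force: [-0.5, -0.6, -0.2]
finger_gap: 0.19
```

```bash
python3 - <<'E'
from h import *
s,M=st()
f=snap("side","s19"); b=snap("wrist","w19")
cv2.imwrite('pics/s19c.png',np.hstack([cv2.resize(f["p"][140:210,270:350,::-1],(440,385),interpolation=cv2.INTER_CUBIC),cv2.resize(b["p"][50:340,140:400,::-1],(345,385),interpolation=cv2.INTER_CUBIC)]))
E
```

```text
t 17.33 pos [ 0.4684 -0.3035 -0.0085] xyaw 135.96 zaxis [ 0.0011 -0.0011 -1.    ] F [-0.51 -0.59 -0.22] gap 0.19 q [-45.  36.  92.  -0.  52. -91.]
```

View pics/s19c.png

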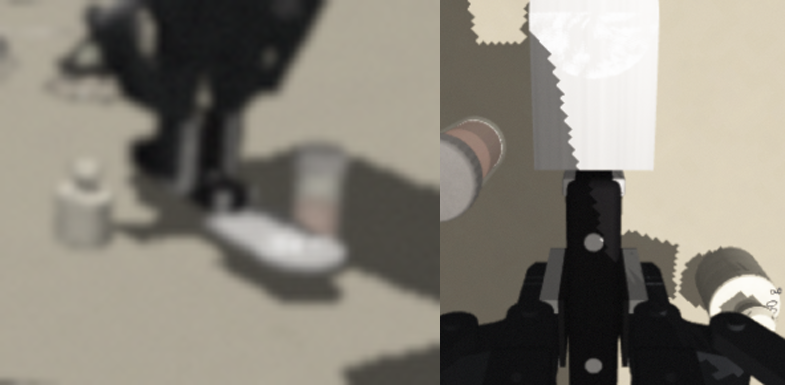

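Call:
{"fn": "step_arm", "kwargs": {
  "motion": [
    [[0, 0, -0.03, 0, 0, 0, 1], [0, 0, -0.04, 0, 0, 0, 1], [0, 0, -0.04, 0, 0, 0, 1], [0, 0, -0.04, 0, 0, 0, 1], [0, 0, -0.04, 0, 0, 0, 1]]
  ]
}}

```text
time_s: 17.85
ee_pos: [0.4676, -0.3028, 0.1824]
ee_rot: [-1.178, -2.912, -0.0]
force: [-0.2, -0.6, -1.1]
finger_gap: 0.191
```

Call:
{"fn": "step_arm", "kwargs": {
  "motion": [
    [[0.015, 0.015, 0, 0, 0, 0, 1], [0.027, 0.0274, 0, 0, 0, 0, 1], [0.027, 0.0274, 0, 0, 0, 0, 1], [0.027, 0.0274, 0, 0, 0, 0, 1], [0.027, 0.0274, 0, 0, 0, 0, 1]]
  ]
}}

```text
time_s: 18.27
ee_pos: [0.4656, -0.1264, 0.1804]
ee_rot: [-1.179, -2.912, -0.0]
force: [0.7, -0.3, -0.4]
finger_gap: 0.194
```

Call:
{"fn": "step_arm", "kwargs": {
  "motion": [
    [[0.027, 0.0274, 0, 0, 0, 0, 1], [0.027, 0.0274, 0, 0, 0, 0, 1], [0.027, 0.0274, 0, 0, 0, 0, 1], [0.027, 0.0274, 0, 0, 0, 0, 1], [0.027, 0.0274, 0, 0, 0, 0, 1]]
  ]
}}

```text
time_s: 18.68
ee_pos: [0.4638, 0.066, 0.1806]
ee_rot: [-1.178, -2.912, 0.0]
force: [1.8, -0.1, -0.4]
finger_gap: 0.19
```

Call:
{"fn": "step_arm", "kwargs": {
  "motion": [
    [[0.027, 0.0274, 0, 0, 0, 0, 1], [0.027, 0.0274, 0, 0, 0, 0, 1], [0.027, 0.0274, 0, 0, 0, 0, 1], [0.027, 0.0274, 0, 0, 0, 0, 1], [0.011, 0.012, 0, 0, 0, 0, 1]]
  ]
}}

```text
time_s: 19.1
ee_pos: [0.4624, 0.2381, 0.1804]
ee_rot: [-1.173, -2.913, -0.001]
force: [0.2, -0.1, -0.9]
finger_gap: 0.189
```

Call:
{"fn": "step_arm", "kwargs": {
  "motion": [
    [[0, 0, 0, 0, 0, 6.95, 1], [0, 0, 0, 0, 0, 6.95, 1], [0, 0, 0, 0, 0, 6.95, 1], [0, 0, 0, 0, 0, 6.95, 1], [0, 0, 0, 0, 0, 6.95, 1]]
  ]
}}

```text
time_s: 19.52
ee_pos: [0.4632, 0.2343, 0.1803]
ee_rot: [-2.001, -2.421, 0.001]
force: [0.8, 0.6, -1.5]
finger_gap: 0.188
```

Call:
{"fn": "step_arm", "kwargs": {
  "motion": [
    [[0, 0, 0, 0, 0, 6.95, 1], [0, 0, 0, 0, 0, 6.95, 1], [0, 0, 0, 0, 0, 6.95, 1], [0, 0, 0, 0, 0, 6.95, 1], [0, 0, 0, 0, 0, 6.95, 1]]
  ]
}}

```text
time_s: 19.93
ee_pos: [0.4631, 0.2343, 0.1803]
ee_rot: [-2.633, -1.714, 0.001]
force: [-0.3, -0.4, -1.1]
finger_gap: 0.191
```

Call:
{"fn": "step_arm", "kwargs": {
  "motion": [
    [[0, 0, 0, 0, 0, 6.95, 1], [0, 0, 0, 0, 0, 6.95, 1], [0, 0, 0, 0, 0, 6.95, 1], [0, 0, 0, 0, 0, 6.95, 1], [0, 0, 0, 0, 0, 6.95, 1]]
  ]
}}

```text
time_s: 20.35
ee_pos: [0.4631, 0.2343, 0.1803]
ee_rot: [3.025, 0.849, -0.002]
force: [-0.3, -0.1, -0.8]
finger_gap: 0.19
```

Call:
{"fn": "step_arm", "kwargs": {
  "motion": [
    [[0, 0, 0, 0, 0, 6.95, 1], [0, 0, 0, 0, 0, 6.95, 1], [0, 0, 0, 0, 0, 6.95, 1], [0, 0, 0, 0, 0, 6.95, 1], [0, 0, 0, 0, 0, 6.95, 1]]
  ]
}}

```text
time_s: 20.77
ee_pos: [0.4632, 0.2343, 0.1803]
ee_rot: [3.14, -0.093, -0.001]
force: [-0.5, -0.2, -0.9]
finger_gap: 0.186
```

Call:
{"fn": "step_arm", "kwargs": {
  "motion": [
    [[0, 0, -0.02, 0, 0, 0, 1], [0, 0, -0.02, 0, 0, 0, 1], [0, 0, 0, 0, 0, 0, 1], [0, 0, 0, 0, 0, 0, 1], [0, 0, 0, 0, 0, 0, 1]]
  ]
}}

```text
time_s: 21.18
ee_pos: [0.4629, 0.2342, 0.2197]
ee_rot: [3.14, -0.083, -0.003]
force: [-0.6, -0.1, -0.0]
finger_gap: 0.187
```

```bash
python3 - <<'E'
from h import *
s,M=st()
snap("wrist","w20")
st()
E
```

```text
t 21.18 pos [0.4629 0.2342 0.2197] xyaw -3.04 zaxis [-1.8e-03 -4.0e-04 -1.0e+00] F [-0.63 -0.09 -0.04] gap 0.187 q [ 14.  16.  85.  -0.  79. 107.]
t 21.23 pos [0.4629 0.2342 0.2195] xyaw -3.04 zaxis [-2.1e-03 -5.0e-04 -1.0e+00] F [ 0.82 -0.03 -0.38] gap 0.19 q [ 14.  16.  85.   0.  79. 107.]
```

View pics/w20.png

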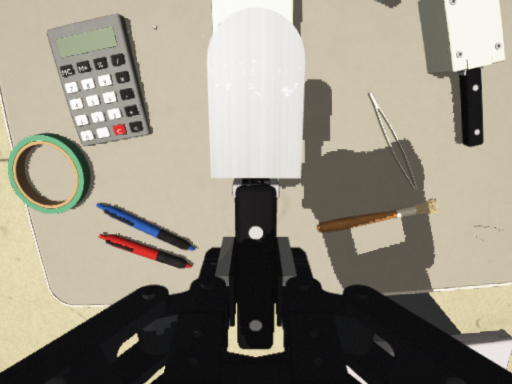

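The wide spatula is held, with its blade spanning cols 208–304. Part of the wide holder shows behind the nose at (252,12). I'll measure the spatula in the tool frame, and back off to see the block.

Call:
{"fn": "step_arm", "kwargs": {
  "motion": [
    [[-0.03, 0, -0.015, 0, 0, 0, 1], [-0.03, 0, -0.015, 0, 0, 0, 1], [-0.02, 0, 0, 0, 0, 0, 1], [0, 0, 0, 0, 0, 0, 1], [0, 0, 0, 0, 0, 0, 1]]
  ]
}}

```text
time_s: 21.65
ee_pos: [0.383, 0.2386, 0.2503]
ee_rot: [3.14, -0.082, -0.001]
force: [0.9, 0.5, -0.9]
finger_gap: 0.189
```

```bash
python3 - <<'E'
from h import *
s,M=st()
f=snap("wrist","w21"); st()
T=tool(f); g=cv2.cvtColor(f["p"],cv2.COLOR_RGB2GRAY); C=cloud(T)*1000
def fitz(P,c0,w):
    P=P.reshape(-1,3); P=P[abs(P[:,2]-c0)<w]; k=np.polyfit(P[:,0],P[:,2],1)
    for _ in range(3):
        r=P[:,2]-np.polyval(k,P[:,0]); P=P[abs(r)<2]; k=np.polyfit(P[:,0],P[:,2],1)
    print("z0",k[1],"pitch deg",np.degrees(np.arctan(k[0])),len(P),P[:,0].min(),P[:,0].max(),"ztip",np.polyval(k,100)); return k
print(C[205,255],C[100,255])
kh=fitz(C[190:345,248:264],-48,10); kb=fitz(C[30:170,220:295],-35,10)
# roll: z vs y on blade
P=C[30:170,220:295].reshape(-1,3);P=P[abs(P[:,2]-np.polyval(kb,P[:,0]))<2]; print("roll deg",np.degrees(np.arctan(np.polyfit(P[:,1],P[:,2],1)[0])))
zb=np.polyval(kb,70)/1000
pts=[]
for v in range(80,176,3):
    row=np.abs(np.diff(f["p"][v,195:320].astype(int).sum(1))); l=195+np.argmax(row[:35])+.5; r=195+90+np.argmax(row[90:])+.5; pts.append([l,r,v])
pts=np.array(pts); L=plane(T,pts[:,[0,2]],zb); Rr=plane(T,pts[:,[1,2]],zb)
mid=(L+Rr)/2; print("width",np.median(np.abs(L[:,1]-Rr[:,1]))*1000); o,d=linefit(mid); print("blade axis",o,"yaw",np.degrees(np.arctan(d[1]/d[0])))
for w in ((246,266,222,244),(246,266,314,338)):
    mm=roi(g>110,*w); Mo=cv2.moments(mm,True); q=(Mo["m10"]/Mo["m00"],Mo["m01"]/Mo["m00"]); print("bolt",q,plane(T,[q],np.polyval(kh,20)/1000)*1000)
E
```

```text
t 21.65 pos [0.383  0.2386 0.2503] xyaw -3.0 zaxis [-4.e-04 -2.e-04 -1.e+00] F [ 0.92  0.51 -0.9 ] gap 0.189 q [ 17.   6.  92.  -0.  81. 110.]
t 21.7 pos [0.3836 0.2385 0.2501] xyaw -3.03 zaxis [-8.e-04 -3.e-04 -1.e+00] F [-0.1  -0.35 -0.56] gap 0.189 q [ 17.   6.  92.  -0.  81. 110.]
[ 27.10792636  -0.53338059 -43.50890642] [ 69.14652815  -0.53399444 -30.85117054]
z0 -43.86775038015823 pitch deg 0.1538005250657662 2471 -45.15039490689684 33.84303985461422 ztip -43.599317180047464
z0 -30.848832346638442 pitch deg 0.15905916189172212 10438 39.12043303755382 97.01263321837742 ztip -30.571221025429015
roll deg 0.04895039251708942
width 40.35003919418624
blade axis [56.651546  -0.1478784] yaw -0.62975955
bolt (255.38509316770185, 232.3664596273292) [[ 14.83359817  -0.37233837 -43.81406374]]Traceback (most recent call last):
  File "<stdin>", line 21, in <module>
ZeroDivisionError: float division by zero
```

View pics/w21.png

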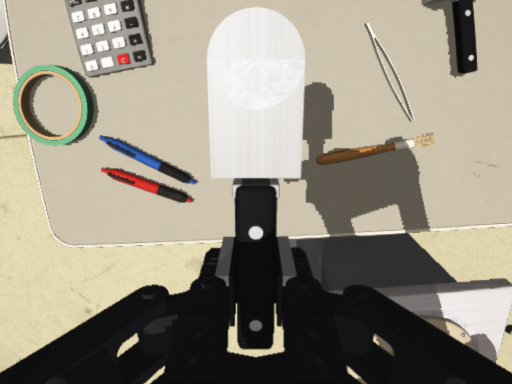

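The block is out of view because the camera looks back along the tool. I'll take a view from its side instead.

Call:
{"fn": "step_arm", "kwargs": {
  "motion": [
    [[0.0273, 0.0217, 0.01, 0, 0, 0, 1], [0.0273, 0.0217, 0.01, 0, 0, 0, 1], [0.0273, 0.0217, 0.01, 0, 0, 0, 1], [0.0273, 0.0217, 0.01, 0, 0, 0, 1], [0.0273, 0.0217, 0.01, 0, 0, 0, 1]]
  ]
}}

```text
time_s: 22.12
ee_pos: [0.5157, 0.1211, 0.199]
ee_rot: [3.14, -0.085, -0.002]
force: [0.8, 0.7, -0.8]
finger_gap: 0.187
```

Call:
{"fn": "step_arm", "kwargs": {
  "motion": [
    [[0.0273, 0.0217, 0.01, 0, 0, 0, 1], [0, 0, 0, 0, 0, 0, 1], [0, 0, 0, 0, 0, 0, 1], [0, 0, 0, 0, 0, 0, 1], [0, 0, 0, 0, 0, 0, 1]]
  ]
}}

```text
time_s: 22.53
ee_pos: [0.5399, 0.1004, 0.1908]
ee_rot: [-3.14, 0.082, 0.0]
force: [0.1, 0.2, -0.2]
finger_gap: 0.193
```

```bash
python3 - <<'E'
from h import *
st(); snap("wrist","w22"); st()
E
```

```text
t 22.53 pos [0.5399 0.1004 0.1908] xyaw -3.0 zaxis [-1.e-04  1.e-04 -1.e+00] F [ 0.05  0.24 -0.17] gap 0.193 q [-2. 21. 82.  0. 76. 91.]
t 22.58 pos [0.5399 0.1005 0.191 ] xyaw -2.98 zaxis [ 3.e-04  0.e+00 -1.e+00] F [-1.54  1.29 -0.25] gap 0.185 q [-2. 21. 82.  0. 76. 91.]
```

View pics/w22.png

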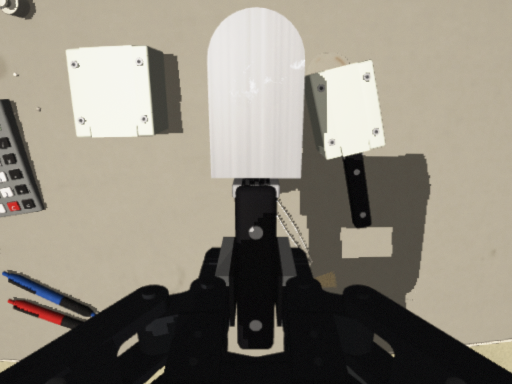

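The wide block's top is fully visible at (110,90), and the seated narrow spatula is at (355,130).

```bash
python3 - <<'E'
from h import *
f=load("w22"); T=tool(f); g=cv2.cvtColor(f["p"],cv2.COLOR_RGB2GRAY)
m=roi(g>215,60,160,38,142); m=cv2.morphologyEx(m,cv2.MORPH_CLOSE,np.ones((7,7))); c=mask_cnt(m)
x,y,w,h=cv2.boundingRect(c); print("bbox",x,y,w,h)
for n,F,z in (("world",f,.056),("tool",T,.1909-.056)):
    print(n,rect(plane(F,c,z)))
    fr=np.array([[u,c[c[:,0]==u][:,1].max()+.5] for u in range(82,148)]); o,d=linefit(plane(F,fr,z))
    rows=range(55,130)
    l=np.array([[c[c[:,1]==v][:,0].min()-.5,v] for v in rows]); r=np.array([[c[c[:,1]==v][:,0].max()+.5,v] for v in rows])
    ol,dl=linefit(plane(F,l,z)); orr,dr=linefit(plane(F,r,z)); dl*=np.sign(dl[0]); dr*=np.sign(dr[0])
    dd=dl+dr; dd/=np.linalg.norm(dd); mid=(ol+orr)/2; t=np.linalg.solve(np.c_[dd,-d],o-mid)
    print("yaws",np.degrees(np.arctan(dl[1]/dl[0])),np.degrees(np.arctan(dr[1]/dr[0])),"front",np.degrees(np.arctan2(-d[0],d[1])),"width",abs((orr-ol)@np.array([-dd[1],dd[0]])),"MOUTH",mid+dd*t[0])
zb=-.0308
pts=[]
for v in range(80,176,2):
    row=np.abs(np.diff(f["p"][v,195:320].astype(int).sum(1))); l=195+np.argmax(row[:35])+.5; r=195+90+np.argmax(row[90:])+.5; pts.append([l,r,v])
pts=np.array(pts); L=plane(T,pts[:,[0,2]],zb)*1000; Rr=plane(T,pts[:,[1,2]],zb)*1000
mid=(L+Rr)/2; k=np.polyfit(mid[:,0],mid[:,1],1); print("blade mid y at 35,70,100:",np.polyval(k,[35,70,100]),"yaw",np.degrees(np.arctan(k[0])),"L",np.polyfit(L[:,0],L[:,1],1),"R",np.polyfit(Rr[:,0],Rr[:,1],1))
print("shoulder",plane(T,[(255,178)],zb)*1000,"nose",plane(T,[(255,9)],zb)*1000)
for w in ((246,266,222,244),(246,266,316,336)):
    mm=roi(g>70,*w); Mo=cv2.moments(mm,True); q=(Mo["m10"]/Mo["m00"],Mo["m01"]/Mo["m00"]); print("bolt",q,plane(T,[q],-.0439)*1000)
E
```

```text
bbox 66 45 87 92
world (array([621.2, 228.1]), array([74. , 80.4]), 87.45)
yaws -2.6671176 -2.5354304 front -4.21531 width 74.03815 MOUTH [581.0324  229.89986]
tool (array([  72.1, -132.9]), array([74. , 80.3]), 89.54)
yaws -0.32931376 -0.47071147 front -178.79991 width 74.016426 MOUTH [  31.914276 -132.58191 ]
blade mid y at 35,70,100: [-0.23772211 -0.25158161 -0.26346118] yaw -0.022688308885479975 L [ 7.25432514e-04 -2.03344540e+01] R [-1.51719549e-03  1.98867183e+01]
shoulder [[ 35.36429095  -0.54262256 -30.8       ]] nose [[104.6215928  -0.5267054 -30.8      ]]
bolt (255.3146853146853, 232.26573426573427) [[ 14.91878132  -0.40238623 -43.9       ]]
bolt (255.19148936170214, 325.1063829787234) [[-33.26623875  -0.46114513 -43.9       ]]
```

Call:
{"fn": "step_arm", "kwargs": {
  "motion": [
    [[-0.022, -0.0328, 0, 0, 0, 0, 1], [-0.022, -0.0328, 0, 0, 0, 0, 1], [-0.022, -0.0328, 0, 0, 0, 0, 1], [-0.0222, -0.0328, 0, 0, 0, 0, 1], [0, 0, 0.04, 0, 0, 0, 1]]
  ]
}}

```text
time_s: 23.0
ee_pos: [0.459, 0.2419, 0.1572]
ee_rot: [-3.135, 0.073, -0.02]
force: [1.7, 0.9, 0.6]
finger_gap: 0.192
```

Call:
{"fn": "step_arm", "kwargs": {
  "motion": [
    [[0, 0, 0.04, 0, 0, 0, 1], [0, 0, 0.04, 0, 0, 0, 1], [0, 0, 0.03, 0, 0, 0, 1], [0, 0, 0.02, 0, 0, 0, 1], [0, 0, 0.01, 0, 0, 0, 1]]
  ]
}}

```text
time_s: 23.42
ee_pos: [0.4574, 0.2358, 0.0087]
ee_rot: [3.14, -0.082, -0.005]
force: [-0.2, 0.2, -0.1]
finger_gap: 0.191
```

Call:
{"fn": "step_arm", "kwargs": {
  "motion": [
    [[0, 0, 0, 0, 0, 0, 1], [0, 0, 0, 0, 0, 0, 1], [0, 0, 0, 0, 0, 0, 1]]
  ]
}}

```text
time_s: 23.67
ee_pos: [0.46, 0.236, 0.0124]
ee_rot: [-3.14, 0.083, -0.005]
force: [-0.2, -0.0, -0.3]
finger_gap: 0.194
```

```bash
python3 - <<'E'
from h import *
go([.4587,.2361,.0039],-2.9)
f=snap("side","s23"); b=snap("top","t23")
go([.4587,.2361,.0039],-2.9)
cv2.imwrite('pics/s23c.png',np.hstack([cv2.resize(f["p"][210:310,130:240,::-1],(440,400),interpolation=cv2.INTER_CUBIC),cv2.resize(b["p"][130:220,120:200,::-1],(355,400),interpolation=cv2.INTER_CUBIC)]))
E
```

```text
t 23.67 pos [0.46   0.236  0.0124] xyaw -3.02 zaxis [ 2.9e-03  7.0e-04 -1.0e+00] F [-0.21 -0.03 -0.28] gap 0.194 q [ 14.  30.  99.  -0.  51. 107.]
tool shift mm [-1.4 -0.   8.5] turn about tool z deg (short way) -0.12
t 23.77 pos [0.4599 0.2359 0.0122] xyaw -3.04 zaxis [ 2.7e-03  7.0e-04 -1.0e+00] F [1.01 0.75 0.26] gap 0.189 q [ 14.  30.  99.   0.  51. 107.]
tool shift mm [-1.2 -0.1  8.3] turn about tool z deg (short way) -0.14
```

View pics/s23c.png

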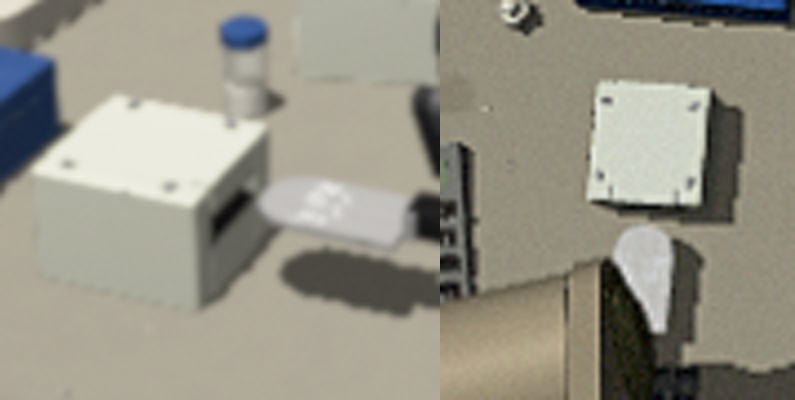

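Call:
{"fn": "step_arm", "kwargs": {
  "motion": [
    [[0, 0, 0.0045, 0, 0, -0.1, 1], [0, 0, 0.0038, 0, 0, 0, 1], [0, 0, 0, 0, 0, 0, 1], [0, 0, 0, 0, 0, 0, 1], [0, 0, 0, 0, 0, 0, 1]]
  ]
}}

```text
time_s: 24.18
ee_pos: [0.4591, 0.2356, 0.0024]
ee_rot: [3.141, -0.081, -0.0]
force: [-0.3, 0.5, 0.3]
finger_gap: 0.187
```

```bash
python3 - <<'E'
from h import *
go([.5466,.2315,.0039],-2.9)
E
```

```text
t 24.18 pos [0.4591 0.2356 0.0024] xyaw -2.94 zaxis [-1.e-04 -0.e+00 -1.e+00] F [-0.25  0.45  0.27] gap 0.187 q [ 14.  31.  99.  -0.  50. 107.]
tool shift mm [87.6 -0.4 -1.5] turn about tool z deg (short way) -0.04
```

Call:
{"fn": "step_arm", "kwargs": {
  "motion": [
    [[0, -0.0004, -0.0014, 0, 0, 0, 1], [0, 0, 0, 0, 0, 0, 1], [0.012, 0, 0, 0, 0, 0, 1], [0.01, 0, 0, 0, 0, 0, 1], [0, 0, 0, 0, 0, 0, 1]]
  ]
}}

```text
time_s: 24.6
ee_pos: [0.4826, 0.2347, 0.0042]
ee_rot: [-3.14, 0.082, -0.003]
force: [0.7, -0.5, -0.6]
finger_gap: 0.19
```

Call:
{"fn": "step_arm", "kwargs": {
  "motion": [
    [[0.008, 0, 0, 0, 0, 0, 1], [0, 0, 0, 0, 0, 0, 1], [0, 0, 0, 0, 0, 0, 1]]
  ]
}}

```text
time_s: 24.85
ee_pos: [0.4889, 0.2344, 0.0038]
ee_rot: [3.141, -0.081, -0.0]
force: [-0.5, -0.6, -0.4]
finger_gap: 0.192
```

```bash
python3 - <<'E'
from h import *
go([.5466,.2315,.0039],-2.9)
f=snap("side","s24"); b=snap("top","t24")
cv2.imwrite('pics/s24c.png',np.hstack([cv2.resize(f["p"][210:310,130:240,::-1],(440,400),interpolation=cv2.INTER_CUBIC),cv2.resize(b["p"][130:220,120:200,::-1],(355,400),interpolation=cv2.INTER_CUBIC)]))
E
```

```text
t 24.85 pos [0.4889 0.2344 0.0038] xyaw -2.95 zaxis [-2.e-04 -0.e+00 -1.e+00] F [-0.52 -0.63 -0.38] gap 0.192 q [ 13.  33.  95.   0.  52. 106.]
tool shift mm [57.7 -0.1 -0.2] turn about tool z deg (short way) -0.05
```

View pics/s24c.png

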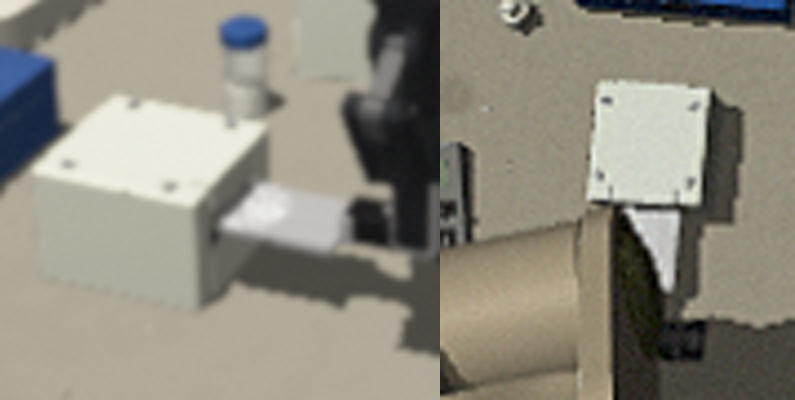

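Call:
{"fn": "step_arm", "kwargs": {
  "motion": [
    [[0.008, 0, 0, 0, 0, 0, 1], [0.01, 0, 0, 0, 0, 0, 1], [0.01, 0, 0, 0, 0, 0, 1], [0.01, 0, 0, 0, 0, 0, 1], [0.006, 0, 0, 0, 0, 0, 1]]
  ]
}}

```text
time_s: 25.37
ee_pos: [0.5342, 0.2321, 0.0039]
ee_rot: [-3.14, 0.081, -0.001]
force: [0.1, -0.2, -0.2]
finger_gap: 0.189
```

Call:
{"fn": "step_arm", "kwargs": {
  "motion": [
    [[0.004, 0, 0, 0, 0, 0, 1], [0.003, 0, 0, 0, 0, 0, 1], [0.002, 0, 0, 0, 0, 0, 1], [0, 0, 0, 0, 0, 0, 1]]
  ]
}}

```text
time_s: 25.7
ee_pos: [0.542, 0.2317, 0.0038]
ee_rot: [3.141, -0.081, -0.0]
force: [-0.7, 0.3, -0.6]
finger_gap: 0.188
```

Call:
{"fn": "step_arm", "kwargs": {
  "motion": [
    [[0.001, 0, 0, 0, 0, 0, 1], [0.001, 0, 0, 0, 0, 0, 1], [0.001, 0, 0, 0, 0, 0, 1], [0, 0, 0, 0, 0, 0, 1]]
  ]
}}

```text
time_s: 26.03
ee_pos: [0.5433, 0.2316, 0.0035]
ee_rot: [3.14, -0.08, -0.006]
force: [-6.7, -0.4, 2.0]
finger_gap: 0.188
```

Call:
{"fn": "step_arm", "kwargs": {
  "motion": [
    [[0.001, 0, 0, 0, 0, 0, 1], [0.001, 0, 0, 0, 0, 0, 1], [0, 0, 0, 0, 0, 0, 1]]
  ]
}}

```text
time_s: 26.28
ee_pos: [0.5432, 0.2316, 0.0032]
ee_rot: [3.139, -0.08, -0.014]
force: [-16.4, -1.0, 8.2]
finger_gap: 0.188
```

Call:
{"fn": "step_arm", "kwargs": {
  "motion": [
    [[0.001, 0, 0, 0, 0, 0, 1], [0, 0, 0, 0, 0, 0, 1], [-0.002, 0, 0, 0, 0, 0, 1], [-0.001, 0, 0, 0, 0, 0, 1], [0, 0, 0, 0, 0, 0, 1]]
  ]
}}

```text
time_s: 26.7
ee_pos: [0.5433, 0.2317, 0.0034]
ee_rot: [3.14, -0.08, -0.005]
force: [-5.7, 0.5, 0.2]
finger_gap: 0.191
```

```bash
python3 - <<'E'
from h import *
st()
f=snap("side","s25")
cv2.imwrite('pics/s25c.png',cv2.resize(f["p"][215:290,130:230,::-1],(780,585),interpolation=cv2.INTER_CUBIC))
E
```

```text
t 26.7 pos [0.5433 0.2317 0.0034] xyaw -2.92 zaxis [-3.5e-03 -4.0e-04 -1.0e+00] F [-5.73  0.49  0.17] gap 0.191 q [ 12.  38.  86.   0.  56. 105.]
```

View pics/s25c.png

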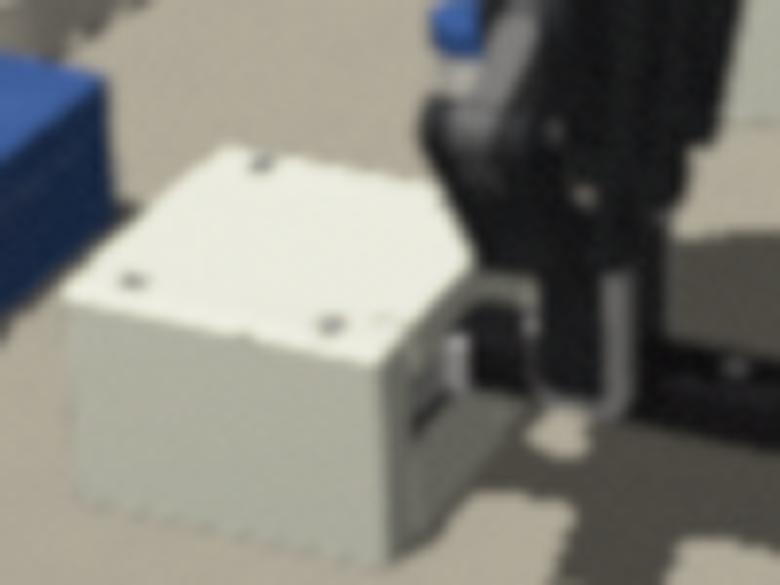

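Call:
{"fn": "step_arm", "kwargs": {
  "motion": [
    [[0, 0, 0, 0, 0, 0, 0.5], [0, 0, 0, 0, 0, 0, 0.2], [0, 0, 0, 0, 0, 0, 0.2], [0, 0, 0, 0, 0, 0, 0.2], [0, 0, -0.01, 0, 0, 0, 0.2]]
  ]
}}

```text
time_s: 27.17
ee_pos: [0.5441, 0.2312, 0.0127]
ee_rot: [3.14, -0.081, -0.004]
force: [-0.1, 0.6, -0.6]
finger_gap: 0.4
```

Call:
{"fn": "step_arm", "kwargs": {
  "motion": [
    [[0, 0, -0.03, 0, 0, 0, 0.2], [0, 0, -0.04, 0, 0, 0, 0.2], [0, 0, -0.04, 0, 0, 0, 0.2], [0, 0, -0.04, 0, 0, 0, 0.2], [0, 0, -0.04, 0, 0, 0, 0.2]]
  ]
}}

```text
time_s: 27.58
ee_pos: [0.5446, 0.2315, 0.207]
ee_rot: [-3.14, 0.081, -0.002]
force: [0.7, 0.6, 1.2]
finger_gap: 0.4
```

Call:
{"fn": "step_arm", "kwargs": {
  "motion": [
    [[0, 0.02, 0, 0, 0, 0, 0.2], [0, 0.03, 0, 0, 0, 0, 0.2], [0, 0.03, 0, 0, 0, 0, 0.2], [0, 0.03, 0, 0, 0, 0, 0.2], [0, 0, 0, 0, 0, 0, 0.2]]
  ]
}}

```text
time_s: 28.0
ee_pos: [0.5394, 0.1176, 0.2049]
ee_rot: [3.139, -0.087, 0.002]
force: [1.0, -0.2, -0.1]
finger_gap: 0.402
```

```bash
python3 - <<'E'
from h import *
st(); f=snap("wrist","w26"); b=snap("side","s26"); snap("top","t26")
cv2.imwrite('pics/s26c.png',np.hstack([cv2.resize(b["p"][180:300,120:260,::-1],(455,390),interpolation=cv2.INTER_CUBIC)]))
E
```

```text
t 28.0 pos [0.5394 0.1176 0.2049] xyaw -3.16 zaxis [ 0.0011 -0.0013 -1.    ] F [ 0.99 -0.25 -0.07] gap 0.402 q [ 0. 21. 80. -0. 78. 93.]
```

View pics/w26.png

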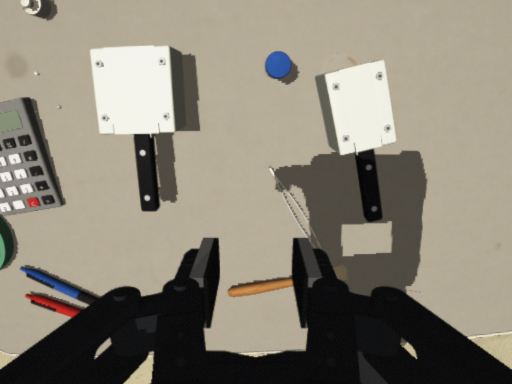

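View pics/s26c.png

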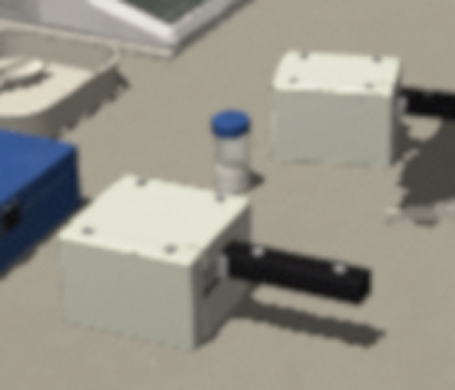

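View pics/t26.png

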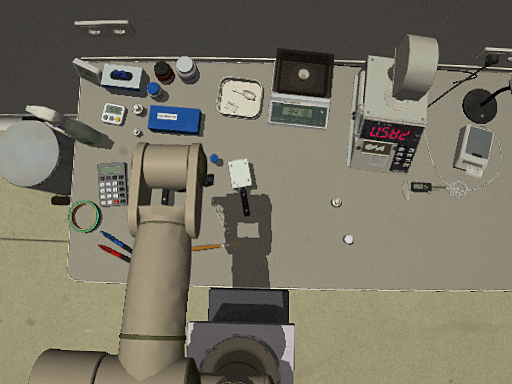

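Both look seated, and the vials and weight are still standing. This view can't see the front faces, so I'll turn the camera round to check for gaps.

Call:
{"fn": "step_arm", "kwargs": {
  "motion": [
    [[-0.035, 0, 0, 0, 0, 0, 0.2], [-0.035, 0, 0, 0, 0, 0, 0.2], [0, 0, 0, 0, 0, -7.1, 0.2], [0, 0, 0, 0, 0, -7.1, 0.2], [0, 0, 0, 0, 0, -7.1, 0.2]]
  ]
}}

```text
time_s: 28.57
ee_pos: [0.4691, 0.1265, 0.2044]
ee_rot: [-3.099, -0.513, -0.001]
force: [0.4, -0.3, -0.2]
finger_gap: 0.401
```

Call:
{"fn": "step_arm", "kwargs": {
  "motion": [
    [[0, 0, 0, 0, 0, -7.1, 0.2], [0, 0, 0, 0, 0, -7.1, 0.2], [0, 0, 0, 0, 0, -7.1, 0.2], [0, 0, 0, 0, 0, -7.1, 0.2], [0, 0, 0, 0, 0, -7.1, 0.2]]
  ]
}}

```text
time_s: 28.98
ee_pos: [0.4694, 0.1264, 0.2042]
ee_rot: [-2.795, -1.434, -0.001]
force: [0.0, -0.8, 0.2]
finger_gap: 0.396
```

Call:
{"fn": "step_arm", "kwargs": {
  "motion": [
    [[0, 0, 0, 0, 0, -7.1, 0.2], [0, 0, 0, 0, 0, -7.1, 0.2], [0, 0, 0, 0, 0, -7.1, 0.2], [0, 0, 0, 0, 0, -7.1, 0.2], [0, 0, 0, 0, 0, -7.1, 0.2]]
  ]
}}

```text
time_s: 29.4
ee_pos: [0.4694, 0.1264, 0.2041]
ee_rot: [2.225, 2.218, 0.001]
force: [0.0, 0.5, 1.0]
finger_gap: 0.403
```

Call:
{"fn": "step_arm", "kwargs": {
  "motion": [
    [[0, 0, 0, 0, 0, -7.1, 0.2], [0, 0, 0, 0, 0, -7.1, 0.2], [0, 0, 0, 0, 0, -7.1, 0.2], [0, 0, 0, 0, 0, -7.1, 0.2], [0, 0, 0, 0, 0, -7.1, 0.2]]
  ]
}}

```text
time_s: 29.82
ee_pos: [0.4694, 0.1264, 0.2041]
ee_rot: [1.443, 2.79, 0.001]
force: [-0.0, -0.3, -0.2]
finger_gap: 0.402
```

Call:
{"fn": "step_arm", "kwargs": {
  "motion": [
    [[0, 0, 0, 0, 0, -7.1, 0.2], [0, 0, 0, 0, 0, -7.1, 0.2], [0, 0, 0, 0, 0, -7.1, 0.2], [0, 0, 0, 0, 0, -7.1, 0.2], [0, 0, 0, 0, 0, -7.1, 0.2]]
  ]
}}

```text
time_s: 30.23
ee_pos: [0.4694, 0.1264, 0.2041]
ee_rot: [0.524, 3.097, 0.0]
force: [-0.3, 0.5, 0.0]
finger_gap: 0.4
```

Call:
{"fn": "step_arm", "kwargs": {
  "motion": [
    [[0, 0, 0, 0, 0, -7.1, 0.2], [0, 0, 0, 0, 0, -7.1, 0.2], [0, 0, 0, 0, 0, 0, 0.2], [0, 0, 0, 0, 0, 0, 0.2]]
  ]
}}

```text
time_s: 30.57
ee_pos: [0.4694, 0.1261, 0.204]
ee_rot: [0.153, 3.138, 0.0]
force: [-0.6, 0.3, 1.2]
finger_gap: 0.402
```

```bash
python3 - <<'E'
from h import *
st(); f=snap("wrist","w27")
E
```

```text
t 30.57 pos [0.4694 0.1261 0.204 ] xyaw 174.41 zaxis [ 3.e-04  1.e-04 -1.e+00] F [-0.56  0.27  1.15] gap 0.402 q [  1.  13.  92.   0.  76. -83.]
```

View pics/w27.png

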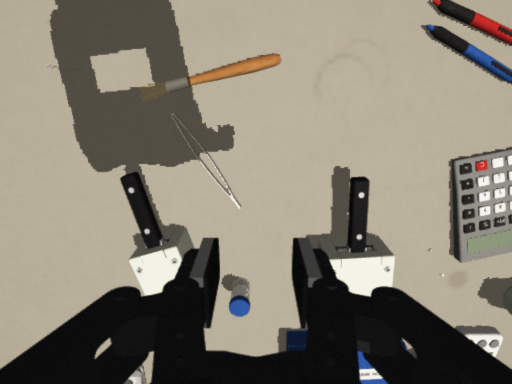

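```bash
python3 - <<'E'
from h import *
f=load("w27"); p=f["p"][:,:,::-1]
cv2.imwrite('pics/w27c.png',np.hstack([cv2.resize(p[205:275,115:195],(400,350),interpolation=cv2.INTER_CUBIC),cv2.resize(p[205:275,320:400],(400,350),interpolation=cv2.INTER_CUBIC)]))
g=cv2.cvtColor(f["p"],cv2.COLOR_RGB2GRAY); C=cloud(f)*1000
def bolts(w):
    mm=roi(g>140,*w); M=cv2.moments(mm,True); q=(M["m10"]/M["m00"],M["m01"]/M["m00"]); return q
for nm,wa,wb,mouth,yaw in (("wide",(352,366,216,229),(352,366,185,198),(581.2,229.95),-2.9),("narrow",(144,160,219,231),(124,138,183,196),(553.1,4.6),11.1)):
    a=np.radians(yaw); d=np.array([np.cos(a),np.sin(a)])
    for w in (wa,wb):
        q=bolts(w); u,v=map(int,np.round(q)); z=np.median(C[v-2:v+3,u-2:u+3,2]); P=plane(f,[q],z/1000)[0]*1000
        e=np.array(mouth)-P[:2]; print(nm,np.round(q,1),np.round(P,1),"dist to face",round(e@d,1),"lateral",round(e@np.array([-d[1],d[0]]),1))
E
```

```text
Traceback (most recent call last):
ZeroDivisionError: float division by zero
```

View pics/w27c.png

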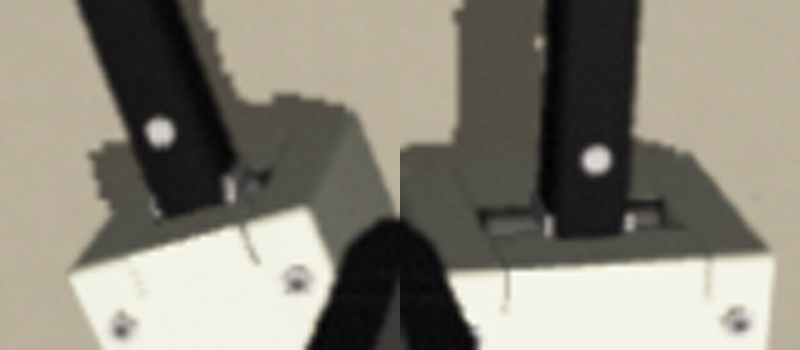

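```bash
python3 - <<'E'
from h import *
f=load("w27"); g=cv2.cvtColor(f["p"],cv2.COLOR_RGB2GRAY); C=cloud(f)*1000
for nm,bs,mouth,yaw in (("wide",((359.3,237),(360,193)),(581.2,229.95),-2.9),("narrow",((147,231.3),(131,190)),(553.1,4.6),11.1)):
    a=np.radians(yaw); d=np.array([np.cos(a),np.sin(a)])
    for u,v in bs:
        ui,vi=int(round(u)),int(round(v)); z=np.median(C[vi-2:vi+3,ui-2:ui+3,2])
        m=roi(g>120,ui-6,ui+7,vi-6,vi+7); M=cv2.moments(m,True)
        q=(M["m10"]/M["m00"],M["m01"]/M["m00"]) if M["m00"] else (u,v)
        P=plane(f,[q],z/1000)[0]*1000; e=np.array(mouth)-P[:2]; print(nm,np.round(q,1),np.round(P,1),"to face",round(e@d,1),"lat",round(e@np.array([-d[1],d[0]]),1))
    # face x by depth
for nm,(u0,u1,v0,v1),mouth,yaw in (("wide face",(340,350,242,255),(581.2,229.95),-2.9),("narrow face",(163,172,238,243),(553.1,4.6),11.1)):
    a=np.radians(yaw); d=np.array([np.cos(a),np.sin(a)]); P=C[v0:v1,u0:u1].reshape(-1,3); P=P[(P[:,2]>35)&(P[:,2]<54)]
    print(nm,len(P),np.median((P[:,:2]-mouth)@d) if len(P) else None)
E
```

```text
wide [359.  236.5] [560.4 230.2  46.6] to face 20.8 lat 0.8
wide [360.9 194.6] [512.4 232.5  46.2] to face 68.8 lat 0.9
narrow [146.5 231. ] [ 5.321e+02 -3.000e-01  4.440e+01] to face 21.5 lat 0.8
narrow [129.9 190.6] [485.5 -10.1  42. ] to face 69.1 lat 1.4
wide face 54 -0.8467762588958018
narrow face 16 -0.960156688638044
```

```bash
python3 - <<'E'
from plant import robot
print(robot.finish_job())
E
```

```text
the job is handed in; nothing more can be done
None
```

Both spatulas are in their own holders, pushed home until the handle met the block, released, and the job is handed in at about 31 s of the 72 s. I took the narrow spatula out of the wide holder and put it in the narrow one. Then I picked up the wide spatula from between the vial and the weight and put it in the wide one.

- **Seating:** I pressed each in to a firm stop, at about 26 N for the narrow and 16 N or slightly more for the wide. The last wrist view shows both handles' front ends at the block faces. The rivet-to-face distances are 20.0 mm (wide) and 20.5 mm (narrow), against 19.9 mm measured with the narrow spatula pressed home. So any gap is about 0.5 mm or less, within measuring error.
- **Vials and weight:** The last top view shows both vials and the weight still standing. I checked them by eye and did not measure their positions.

**Checks that failed or disagreed:**
- **First grasp:** It closed on nothing. The real fingertips sit about 35 mm behind the reported TCP, so I corrected for that and regripped.
- **Narrow contact point:** It came about 2 mm earlier than my first estimate. The depth image put this down to a steel ferrule at the front of the handle.

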